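# Tip a jar of cutter wheels out into its own lid

### The arm

A 7-joint arm with a two-finger parallel gripper is mounted at the origin on a cart in front of the work surface, level with it; the furniture and walls round the work are solid. World frame = base frame: x ahead of the robot, y to its left, z up, the work surface at z = 0. Lengths are in m, angles in rad, forces in N, time in s.
With the tool pointing down it reaches from about 0.425 to 1.025 m from the base axis. Payload 9.4 kg.
Tool frame: the origin (TCP) lies between the finger pads; the fingertips stand ahead of it and the grasp point (between the pads) lies 11 mm behind it (ctrl.finger_overhang is the z of the fingertips in the tool frame, in m); z points along the fingers, y is the line along which they close (so a half turn about z gives the same grasp; the last joint's range is limited). The gripper opens to 93 mm and grips with 3 to 60 N. Pads are 15 mm wide; open, the fingers measure 128 mm over their backs; the gripper's body (75 mm by 188 mm) begins 65 mm behind the grasp point.
Start: joints at [-0.077, 0.599, -0.003, 1.599, 0.002, 0.943, -0.08], TCP at [0.725, -0, 0.227] pointing down, gripper open.
Joint ranges: [-2.57, 2.57], [-0.35, 1.97], [-1.29, 1.29], [0.11, 2.56], [-1.05, 4.19], [0.11, 1.86], [-2.63, 2.63]. Speed limits (rad/s): [2.22, 2.22, 3.01, 3.01, 3.14, 3.14, 3.14].

### API

Orientations are given as a unit quaternion [x, y, z, w].
In Python, from bench import ctrl gives the robot as it stands. The module is installed in compiled form; this text tells all that it offers.
- The arm moves only by the shell command python3 -m inch 'ROWS'. ROWS is JSON, a list of rows, each an object with "grip": the closure, from 0 (fully open) to 1 (shut); "dp": the shift along the tool's x, y, z normalised to -1 to 1, where 1 is 0.15 m, a list of three; "turn": the turn about the tool's z normalised to -1 to 1, where 1 is 90 degrees. In form: [{"grip": grip, "dp": [tx, ty, tz], "turn": turn}, ...]. A call has 1 to 20 rows; each row shifts and turns the commanded pose from where the row before left it, along the tool's axes as they then stand; what a row does not reach is not made up. A row lasts 1/12 s, in which the tool goes at most 41.7 mm and 7.16 degrees, less where a joint would pass 70% of its speed; a pose out of reach is approached as far as the arm can. A call with a number of a shift or a turn outside -1 to 1 is refused whole. A call with a gripper value outside its range is refused whole. The fingers move at their own pace and stop on an object; the grip force is fixed at half the most. Time passes only in rows, so rows that do not move let the fingers close. It gives the time, the measured TCP pose, the force, the opening and the grip force at its end, in the units of the state.
- ctrl.state(): the state, without advancing time (a new reading comes with each control period).
- ctrl.camera(name): name is "scene" or "side" or "wrist"; returns a dict with "pixels" (384x512x3 uint8, red, green, blue), "intrinsics" (3x3 intrinsics, pixels), "dist_coeffs" ([k1, k2, p1, p2, k3] as OpenCV has them; the pictures are not rectified), "extrinsics" (4x4, takes a point from camera to world coordinates); the wrist camera has in their place "hand_eye" (4x4, takes a point from camera to tool coordinates, whose origin is the TCP and whose axes are the flange's). Camera axes: x right, y up, looking along -z (the intrinsics and any distortion apply to the point x, -y, -z); pixel columns grow to the right and rows downward; lengths in m; the calibration is good to about 2 mm. A picture is of the moment at which its call begins: read the wrist's pose just before it. There is no depth.
- ctrl.finish_job(): hands the job in; it is judged then, once.
The state is a dict: "t": time; "joints": joint angles; "joint_vel": joint speeds; "joint_efforts": joint torques, N m; "tool_pos": TCP position; "ee_rot": TCP orientation; "ft_force": force on the tool from outside, world axes, zero at the start; "ft_torque": the same for the moment, N m; "opening": finger opening in m; "finger_force": force on a finger pad.
Only numpy, scipy, OpenCV 4.12 (cv2) and the standard library are available. Lean on these libraries where they do the work, as an engineer would, in place of code of your own. Each camera call takes 0.05 s, during which the arm holds its last target. There are 200 camera calls.

### The job

The closed white jar holds five sharp spare wheels for the pipe cutter. Turn it upside down and stand it gently on its lid on the grey mat, then untwist the jar from the lid and lift it straight up, so that all five wheels are left heaped in the lid. Stand the empty jar mouth down on the bench, well clear of the lid, and leave the other things where they are.

Things in the scene. Friction and masses are not known exactly. Their poses are not given: they have to be found in the camera images.
- jar: white plastic jar, octagonal body 62 mm across its eight upright flats (26 mm wide, one facing the jar's x axis and one every 45 degrees on) and 38 mm tall, then a round neck, 54.5 mm in all, mouth 45 mm wide; 0.14 to 0.22 kg. Starts upright and closed (59 mm tall with the lid), the wheels inside. Origin: centre of the base's underside; z points from the base to the mouth
- jar_mouth (a point): centre of the jar's open rim, 54.5 mm from the base along the jar's z. Below it three lugs on the neck lock under tabs in the lid; closed, there is about 1 mm of play along the axis
- lid: blue ribbed quarter-turn lid, 62 mm across, 18 mm tall, with a black rubber pad on its outside; 45 g. Origin: centre of its open edge, 41 mm above the jar's base on a closed jar; z points out through its closed top, so it points down once the lid lies upside down like a dish. It comes off like any screw lid, counter-clockwise seen from the lid's side
- lid_in (a point): centre of the lid's inside face, 13.5 mm from its open edge, 4 mm above what the lid stands on when upside down. Turn of lid against jar (x axes, counter-clockwise seen from the lid's side): starts within -0.2 to 0.2 rad, locked; free to come straight off from 0.75 rad; hard stop at 1.2 rad. Turning an upside-down jar counter-clockwise seen from above is the same turn. Light, no spring or click
- mat: thin grey non-slip silicone mat fixed on the worktop, 180 mm along its x, 210 mm along its y, 2 mm thick; it grips the lid's rubber pad (friction about 1.2, the closure's own about 0.2), so it holds the lid still while the jar is leaned on a little (5 to 10 N) and twisted. Origin: centre of its underside. The tall microscope stands to its left (+y), a low console behind it
- wheel_0: one of five identical sharp steel cutting wheels, a disc 22 mm across and 8 mm thick with a hub, 12 g; origin at the centre of its underside. Starts inside the jar
- wheel_1: one of five identical sharp steel cutting wheels, a disc 22 mm across and 8 mm thick with a hub, 12 g; origin at the centre of its underside. Starts inside the jar
- wheel_2: one of five identical sharp steel cutting wheels, a disc 22 mm across and 8 mm thick with a hub, 12 g; origin at the centre of its underside. Starts inside the jar
- wheel_3: one of five identical sharp steel cutting wheels, a disc 22 mm across and 8 mm thick with a hub, 12 g; origin at the centre of its underside. Starts inside the jar
- wheel_4: one of five identical sharp steel cutting wheels, a disc 22 mm across and 8 mm thick with a hub, 12 g; origin at the centre of its underside. Starts inside the jar
- petri_dish: bystander: clear petri dish with samples, 58 mm across, 14 mm tall; origin under its centre
- slide_box: bystander: blue microscope slide box, 33 x 84 x 32 mm, long along its y; origin under its centre
- loupe: bystander: black eye loupe, 35 mm across, 40 mm tall; origin under its centre
- copper_tube: bystander: cut copper tube 22 mm across and 62 mm long, lying along its y; origin under its centre
There are look-alikes about, which are no part of the job. Several things have the shape of the lid; the one meant has the colours described above.

How it is judged:
By the outcome, as a careful person would: the job done as asked, in the order asked, and still so for the second after the job is handed in, with the robot touching nothing.
It also fails if it takes over 67 s, if anything falls off the work surface, if the arm or the gripper's body presses on something with over 40 N, if the wrist force passes 120 N, or if a joint passes its speed limit or range.

## Working session

There is one attempt and no reset: what is moved stays moved. The work goes in short steps, Python scripts to look and compute and a shell command to move; the robot and the scene stay as the last step left them, time stands still between calls to the robot, and variables do not carry over. Pictures are saved under pics/ and viewed, at most 10 in all, crops included, and the job is handed in when it is done.

```bash
mkdir -p pics
cat > h.py <<'E'
import numpy as np, cv2
from scipy.spatial.transform import Rotation as R
from bench import ctrl
def cam(name):
    s=ctrl.state(); c=ctrl.camera(name)
    T=np.array(c["extrinsics"]) if "extrinsics" in c else None
    if T is None:
        W=np.eye(4);W[:3,:3]=R.from_quat(s["ee_rot"]).as_matrix();W[:3,3]=s["tool_pos"]
        T=W@np.array(c["hand_eye"])
    return np.array(c["pixels"]),np.array(c["intrinsics"]),np.array(c["dist_coeffs"]),T
def ray(uv,K,D,T):
    p=cv2.undistortPoints(np.array(uv,float).reshape(-1,1,2),K,D).reshape(-1,2)
    d=np.c_[p[:,0],-p[:,1],-np.ones(len(p))]@T[:3,:3].T
    return T[:3,3],d
def plane(uv,z,K,D,T):
    o,d=ray(uv,K,D,T); return o+d*((z-o[2])/d[:,2])[:,None]
def proj(P,K,D,T):
    q=(np.atleast_2d(P)-T[:3,3])@T[:3,:3]; q=q*[1,-1,-1]
    return cv2.projectPoints(q,np.zeros(3),np.zeros(3),K,D)[0].reshape(-1,2)
def save(n,im): cv2.imwrite("pics/"+n,im[:,:,::-1])
E
python3 - <<'E'
from h import *
s=ctrl.state();print({k:np.round(v,3) for k,v in s.items()},ctrl.finger_overhang)
a=[]
for n in("scene","side","wrist"):
    im,K,D,T=cam(n);save(n+"0.png",im);print(n,np.round(T,3).tolist(),K[0,0])
E
```

```text
{'t': np.float64(0.0), 'joints': array([-0.077,  0.6  , -0.003,  1.6  ,  0.002,  0.943, -0.08 ]), 'joint_vel': array([ 0.002,  0.001, -0.001,  0.001, -0.   , -0.002, -0.   ]), 'joint_efforts': array([ 1.0000e-03, -7.6506e+01,  1.4980e+00, -2.5234e+01, -5.2000e-02,
        1.7000e-02,  0.0000e+00]), 'tool_pos': array([ 0.725, -0.   ,  0.226]), 'ee_rot': array([ 0.707,  0.707, -0.001, -0.   ]), 'ft_force': array([-0.168, -0.241,  1.173]), 'ft_torque': array([-0.004,  0.069,  0.009]), 'finger_force': np.float64(0.0), 'opening': np.float64(0.093)} 0.008
scene [[0.901, 0.339, -0.27, 0.112], [-0.433, 0.715, -0.548, -1.057], [0.007, 0.611, 0.791, 1.199], [0.0, 0.0, 0.0, 1.0]] 414.39969650746576
side [[0.993, 0.028, -0.116, 0.347], [-0.118, 0.367, -0.923, -1.397], [0.017, 0.93, 0.367, 0.535], [0.0, 0.0, 0.0, 1.0]] 436.0318497087464
wrist [[1.0, -0.002, 0.001, 0.725], [0.002, 0.971, 0.238, 0.065], [-0.001, -0.238, 0.971, 0.383], [0.0, 0.0, 0.0, 1.0]] 271.3164424243598
```

View pics/scene0.png

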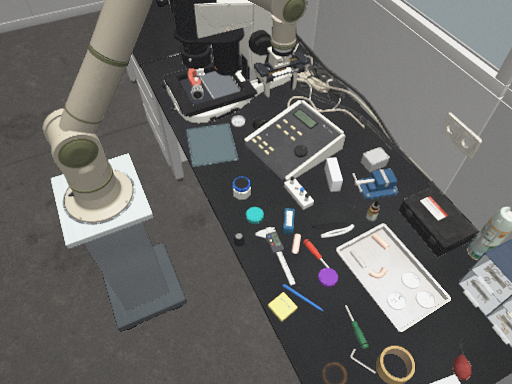

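View pics/side0.png

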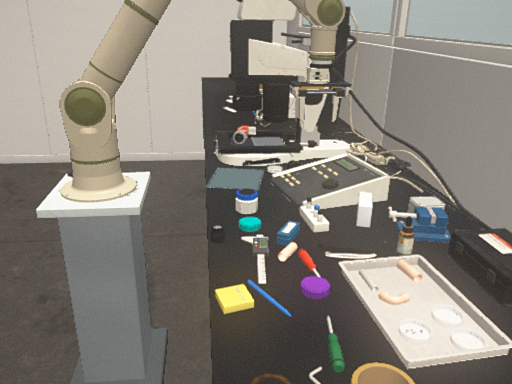

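View pics/wrist0.png

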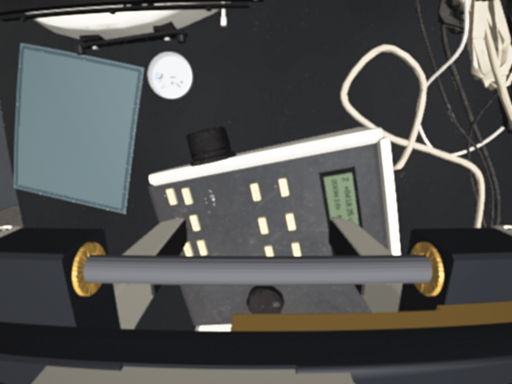

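Scene: the jar with its blue/black lid is at about (242,187), the mat at (212,145), the console at (295,140), the loupe at (238,238) and the copper or cork pieces lower down. The tool can't tilt, so I'll have to pivot the jar in the pads against an edge. Next I'll measure the bench edge and the jar.

Run:
```python
from h import *
im,K,D,T=cam("scene")
pts=[(242,187),(188,127),(222,122),(238,158),(194,165),(222,230),(256,290),(150,95),(255,214),(238,238)]
for p in pts: print("scene",p,np.round(plane([p],0.059 if p[0]==242 else 0,K,D,T)[0],3))
i2,K2,D2,T2=cam("side")
for p in [(247,194),(209,200),(209,300),(207,187),(262,189)]: print("side",p,np.round(plane([p],0.059 if p[0]==247 else 0,K2,D2,T2)[0],3))
a=cv2.resize(im[100:250,150:350],(800,600),interpolation=cv2.INTER_CUBIC);save("a.png",a)
b=cv2.resize(i2[150:300,200:400],(800,600),interpolation=cv2.INTER_CUBIC);save("b.png",b)
```

```text
scene (242, 187) [ 0.463 -0.231  0.059]
scene (188, 127) [0.411 0.196 0.   ]
scene (222, 122) [0.55  0.163 0.   ]
scene (238, 158) [ 0.527 -0.051  0.   ]
scene (194, 165) [ 0.36  -0.012  0.   ]
scene (222, 230) [ 0.343 -0.329  0.   ]
scene (256, 290) [ 0.353 -0.575  0.   ]
scene (150, 95) [0.328 0.461 0.   ]
scene (255, 214) [ 0.473 -0.317  0.   ]
scene (238, 238) [ 0.379 -0.381  0.   ]
side (247, 194) [ 0.469 -0.235  0.059]
side (209, 200) [ 0.36  -0.132  0.   ]
side (209, 300) [ 0.35  -0.652  0.   ]
side (207, 187) [ 0.356 -0.019  0.   ]
side (262, 189) [ 0.538 -0.051  0.   ]
```

View pics/a.png

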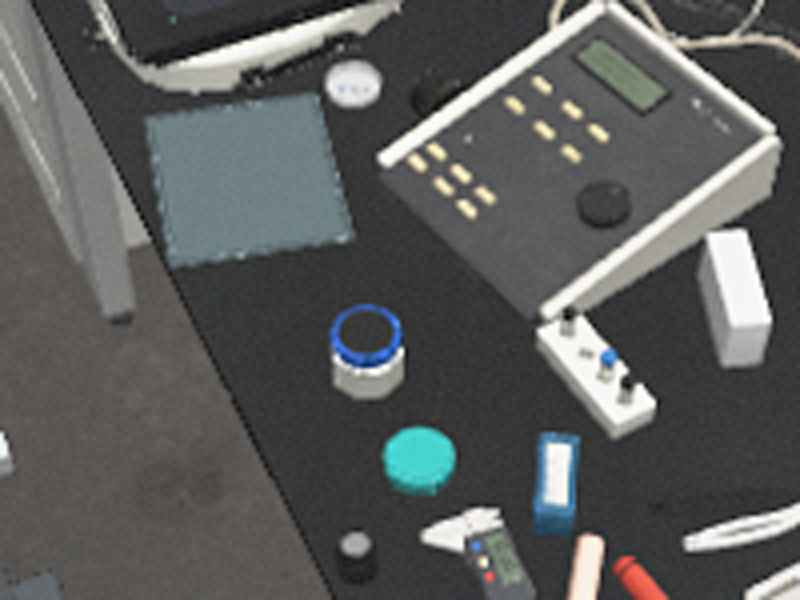

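View pics/b.png

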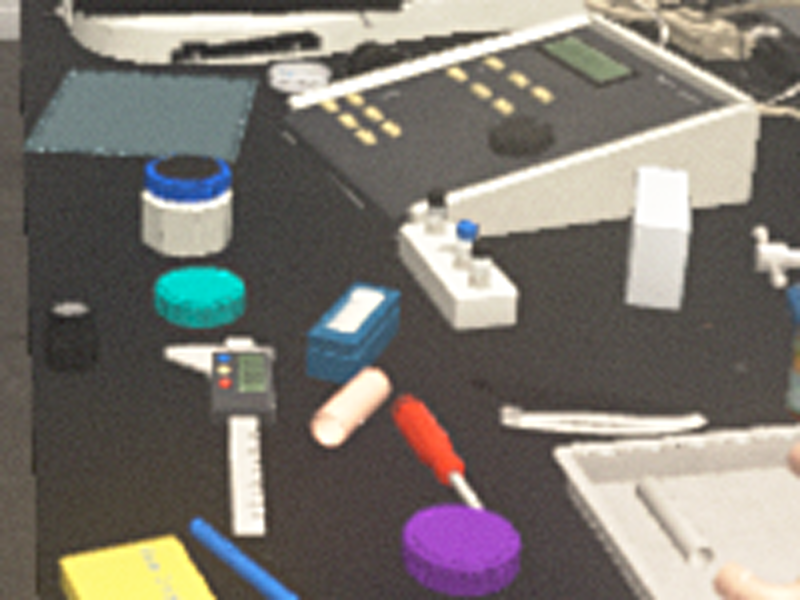

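The bench front edge is straight at x≈0.345, with open space below it. The jar is near (0.466,-0.233), with the console behind it and the loupe at (0.38,-0.38). The plan is to grip the jar with the fingers closing along y, pivot it 90° twice by pressing it on the bench edge near y≈-0.5, then place it on the mat.

```bash
python3 -m inch '[{"grip":0,"dp":[-0.111,-0.1233,0],"turn":0},{"grip":0,"dp":[-0.111,-0.1233,0],"turn":0},{"grip":0,"dp":[-0.111,-0.1233,0],"turn":0},{"grip":0,"dp":[-0.111,-0.1233,0],"turn":0},{"grip":0,"dp":[-0.111,-0.1233,0],"turn":0},{"grip":0,"dp":[-0.111,-0.1233,0],"turn":0},{"grip":0,"dp":[-0.111,-0.1233,0],"turn":0},{"grip":0,"dp":[-0.111,-0.1233,0],"turn":0},{"grip":0,"dp":[-0.111,-0.1233,0],"turn":0},{"grip":0,"dp":[-0.111,-0.1233,0],"turn":0},{"grip":0,"dp":[-0.111,-0.1233,0],"turn":0},{"grip":0,"dp":[-0.111,-0.1233,0],"turn":0},{"grip":0,"dp":[-0.111,-0.1233,0],"turn":0},{"grip":0,"dp":[-0.111,-0.1233,0],"turn":0},{"grip":0,"dp":[0,0,0],"turn":0}]'
python3 -m inch '[{"grip":0,"dp":[0,0,0],"turn":0.077},{"grip":0,"dp":[0,0,0],"turn":0.077},{"grip":0,"dp":[0,0,0],"turn":0.077},{"grip":0,"dp":[0,0,0],"turn":0.077},{"grip":0,"dp":[0,0,0],"turn":0.077},{"grip":0,"dp":[0,0,0],"turn":0.077},{"grip":0,"dp":[0,0,0],"turn":0.077},{"grip":0,"dp":[0,0,0],"turn":0.077},{"grip":0,"dp":[0,0,0],"turn":0.077},{"grip":0,"dp":[0,0,0],"turn":0.077},{"grip":0,"dp":[0,0,0],"turn":0.077},{"grip":0,"dp":[0,0,0],"turn":0.077},{"grip":0,"dp":[0,0,0],"turn":0.077},{"grip":0,"dp":[0,0,0],"turn":0}]'
python3 - <<'E'
from h import *
s=ctrl.state();print(np.round(s["joints"],3),s["tool_pos"],np.round(R.from_quat(s["ee_rot"]).as_matrix(),3).tolist())
im,K,D,T=cam("wrist")
for n in ("wrist","scene","side"):
    i,K,D,T=cam(n)
    hsv=cv2.cvtColor(i,cv2.COLOR_RGB2HSV)
    m=cv2.inRange(hsv,(108,130,60),(130,255,255))
    k,l,st,ce=cv2.connectedComponentsWithStats(m)
    print(n,[(st[j].tolist(),ce[j].round(1).tolist(),plane([ce[j]],.055,K,D,T)[0].round(3).tolist()) for j in range(1,k) if st[j,4]>60])
    if n=="wrist": save("w1.png",i)
E
```

```text
t: 1.5
tool_pos: [0.4621, -0.2365, 0.2268]
ee_rot: [0.709, 0.705, -0.001, -0.0]
ft_force: [-0.7, -0.5, 0.6]
opening: 0.0929
finger_force: 0.0
t: 2.67
tool_pos: [0.4666, -0.2326, 0.2266]
ee_rot: [1.0, -0.003, -0.0, 0.0]
ft_force: [0.8, 0.5, 1.0]
opening: 0.0928
finger_force: 0.0
[ 0.036  0.38   0.432  2.082 -0.235  0.726 -0.959] [ 0.46655322 -0.23260941  0.22657075] [[1.0, -0.006, -0.0], [-0.006, -1.0, -0.0], [-0.0, 0.0, -1.0]]
wrist [([215, 158, 52, 47, 573], [239.3, 185.3], [0.463, -0.21, 0.055]), ([495, 184, 17, 15, 61], [502.7, 192.1], [0.455, -0.557, 0.055])]
scene [([232, 176, 19, 16, 106], [241.0, 184.3], [0.466, -0.216, 0.055])]
side [([236, 190, 22, 10, 123], [246.3, 195.5], [0.466, -0.237, 0.055])]
```

View pics/w1.png

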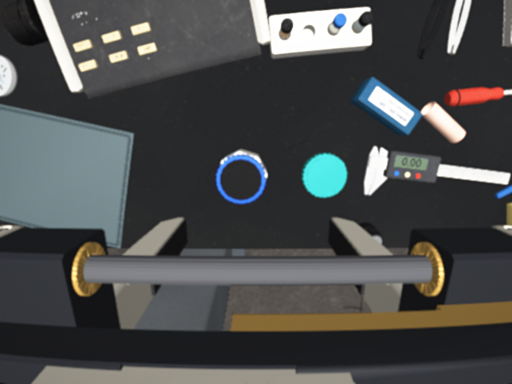

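The wrist view shows the jar at (241,180), the mat at left and the teal decoy lid at (325,175). Next I'll fit the lid circle and the octagon's yaw.

Run:
```python
from h import *
i,K,D,T=cam("wrist")
hsv=cv2.cvtColor(i,cv2.COLOR_RGB2HSV)
m=cv2.inRange(hsv,(105,110,60),(130,255,255)); m[:,:190]=0;m[:,290:]=0;m[230:]=0;m[:140]=0
c=max(cv2.findContours(m,0,cv2.CHAIN_APPROX_NONE)[0],key=len)[:,0]
h=cv2.convexHull(c)[:,0]
P=plane(h,.058,K,D,T)
(cx,cy),r=cv2.minEnclosingCircle(P[:,:2].astype(np.float32));print("wrist lid",cx,cy,r)
# white body region: hull points projected at z=.038 shoulder
w=cv2.inRange(hsv,(0,0,110),(180,70,255)); w[:,:205]=0;w[:,280:]=0;w[210:]=0;w[:140]=0
w=cv2.morphologyEx(w,cv2.MORPH_OPEN,np.ones((2,2)))
cs=max(cv2.findContours(w,0,cv2.CHAIN_APPROX_NONE)[0],key=len)[:,0]
Q=plane(cs,.038,K,D,T)[:,:2]-[cx,cy]
a=np.degrees(np.arctan2(Q[:,1],Q[:,0]));rr=np.hypot(*Q.T)*1000
for t in range(-180,180,10):
    k=(a>=t)&(a<t+10)
    if k.any(): print(t,rr[k].max().round(1),end="; ")
save("c.png",cv2.resize(i[140:220,195:290],(760,600*80*8//640 if 0 else 640*600//640),interpolation=cv2.INTER_CUBIC))
for n in("scene","side"):
    i,K,D,T=cam(n);hsv=cv2.cvtColor(i,cv2.COLOR_RGB2HSV)
    m=cv2.inRange(hsv,(108,130,60),(130,255,255));k,l,st,ce=cv2.connectedComponentsWithStats(m);j=1+st[1:,4].argmax()
    v=np.argwhere(l==j)[:,::-1];P=plane(v,.0575,K,D,T);print(n,P.min(0),P.max(0))
```

```text
wrist lid 0.4705042243003845 -0.21205966174602509 0.03206585347652435
-70 32.3; -60 33.4; -50 34.9; -40 35.1; -30 33.3; -20 33.3; -10 34.0; 0 33.9; 10 32.3; scene [ 0.43723059 -0.24761953  0.0575    ] [ 0.49820425 -0.17985033  0.0575    ]
side [ 0.43618674 -0.2697596   0.0575    ] [ 0.50000028 -0.19797817  0.0575    ]
```

View pics/c.png

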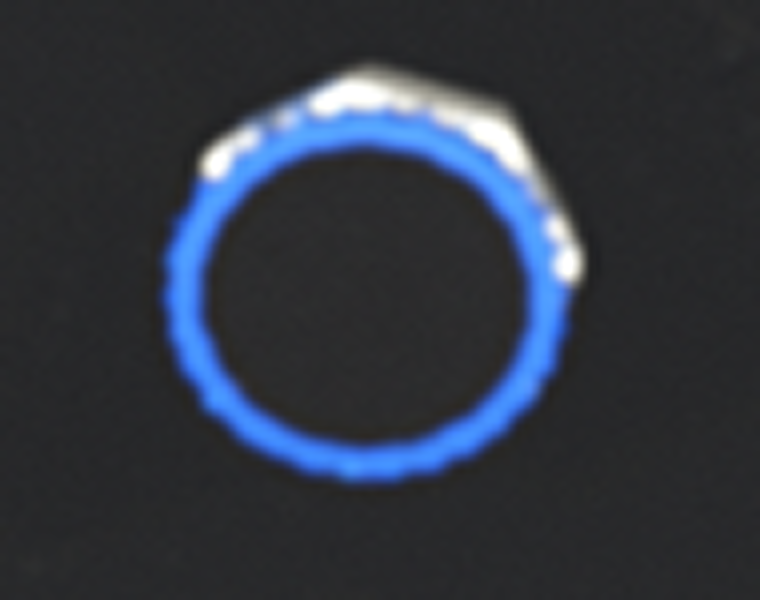

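The jar centre is at about (0.470,-0.213). The flats' normals sit at about -66° (corners straight ahead), so I'll turn the gripper 23° CCW, centre and descend.

```bash
python3 -m inch '[{"grip":0.1,"dp":[0.027,-0.13,0],"turn":0},{"grip":0.1,"dp":[0,0,0],"turn":-0.064},{"grip":0.1,"dp":[0,0,0],"turn":-0.064},{"grip":0.1,"dp":[0,0,0],"turn":-0.064},{"grip":0.1,"dp":[0,0,0],"turn":-0.064},{"grip":0.1,"dp":[0,0,0.15],"turn":0},{"grip":0.1,"dp":[0,0,0.15],"turn":0},{"grip":0.1,"dp":[0,0,0.15],"turn":0},{"grip":0.1,"dp":[0,0,0.15],"turn":0},{"grip":0.1,"dp":[0,0,0.15],"turn":0},{"grip":0.1,"dp":[0,0,0.15],"turn":0},{"grip":0.1,"dp":[0,0,0],"turn":0},{"grip":0.1,"dp":[0,0,0],"turn":0}]'
python3 - <<'E'
from h import *
s=ctrl.state();print(s["tool_pos"],R.from_quat(s["ee_rot"]).as_matrix().round(3).tolist())
i,K,D,T=cam("side");save("s2.png",cv2.resize(i[150:300,200:400],(800,600),interpolation=cv2.INTER_CUBIC))
E
```

```text
t: 4.1
tool_pos: [0.4695, -0.2137, 0.0911]
ee_rot: [0.98, 0.199, -0.001, -0.001]
ft_force: [-0.4, -1.4, 0.0]
opening: 0.0837
finger_force: 0.0
[ 0.46954505 -0.21369588  0.09112737] [[0.921, 0.39, -0.002], [0.39, -0.921, 0.001], [-0.002, -0.002, -1.0]]
```

View pics/s2.png

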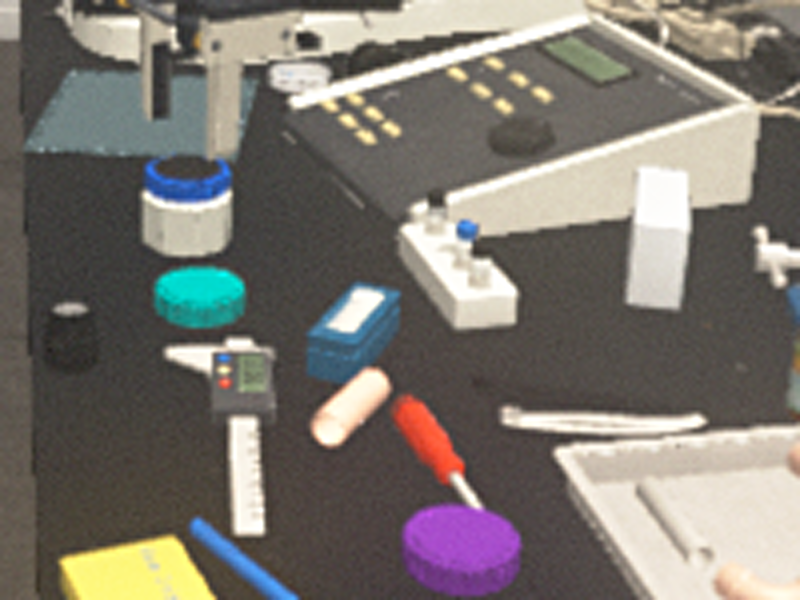

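The fingers straddle the jar in this view (crop 160–222, jar at 187). Descend and grip.

```bash
python3 -m inch '[{"grip":0.1,"dp":[0,0,0.105],"turn":0},{"grip":0.1,"dp":[0,0,0.105],"turn":0},{"grip":0.1,"dp":[0,0,0.105],"turn":0},{"grip":0.1,"dp":[0,0,0.105],"turn":0},{"grip":0.1,"dp":[0,0,0.105],"turn":0},{"grip":0.1,"dp":[0,0,0],"turn":0}]'
python3 -m inch '[{"grip":0.5,"dp":[0,0,0],"turn":0},{"grip":0.5,"dp":[0,0,0],"turn":0},{"grip":0.5,"dp":[0,0,0],"turn":0},{"grip":0.5,"dp":[0,0,0],"turn":0},{"grip":0.5,"dp":[0,0,0],"turn":0},{"grip":0.5,"dp":[0,0,0],"turn":0}]'
```

```text
t: 4.65
tool_pos: [0.4703, -0.2137, 0.0124]
ee_rot: [0.98, 0.199, -0.0, -0.0]
ft_force: [-0.8, 0.1, 0.4]
opening: 0.0835
finger_force: 0.0
t: 5.15
tool_pos: [0.4705, -0.2133, 0.0141]
ee_rot: [0.98, 0.199, 0.001, 0.0]
ft_force: [-1.4, 2.1, 9.8]
opening: 0.0627
finger_force: 29.6
```

```bash
python3 -m inch '[{"grip":0.5,"dp":[0,0,-0.14],"turn":0},{"grip":0.5,"dp":[0,0,-0.14],"turn":0},{"grip":0.5,"dp":[0,0,-0.14],"turn":0},{"grip":0.5,"dp":[0,0,-0.14],"turn":0},{"grip":0.5,"dp":[0,0,-0.14],"turn":0},{"grip":0.5,"dp":[0,0,0],"turn":0.064},{"grip":0.5,"dp":[0,0,0],"turn":0.064},{"grip":0.5,"dp":[0,0,0],"turn":0.064},{"grip":0.5,"dp":[0,0,0],"turn":0.064},{"grip":0.5,"dp":[0,0,0],"turn":0}]'
python3 - <<'E'
from h import *
print(np.round(ctrl.state()["joints"],3))
for n in("scene","side"):
    i,K,D,T=cam(n);g=cv2.GaussianBlur(cv2.cvtColor(i,cv2.COLOR_RGB2GRAY),(0,0),1)
    for y in(-.2,-.48,-.5,-.52):
        x=np.arange(.31,.40,.002);p=proj(np.c_[x,0*x+y,0*x],K,D,T).astype(np.float32)
        v=cv2.remap(g,p[:,0].copy(),p[:,1].copy(),cv2.INTER_LINEAR)[:,0].astype(float)
        k=np.gradient(v).argmin();print(n,y,x[k],v[::4])
    if n=="side": save("s3.png",cv2.resize(i[60:285,130:430],(800,600),interpolation=cv2.INTER_CUBIC))
E
```

```text
t: 5.98
tool_pos: [0.4701, -0.2133, 0.1183]
ee_rot: [1.0, -0.003, 0.0, 0.0]
ft_force: [-1.1, 0.2, -2.3]
opening: 0.0627
finger_force: 29.5
[ 0.073  0.54   0.349  2.187 -0.396  0.474 -0.845]
scene -0.2 0.34400000000000003 [89. 87. 89. 89. 77. 51. 54. 55. 56. 55. 56. 55.]
scene -0.48 0.34400000000000003 [85. 86. 86. 87. 78. 53. 58. 59. 57. 58. 58. 58.]
scene -0.5 0.34600000000000003 [89. 88. 86. 87. 84. 58. 57. 57. 57. 57. 57. 57.]
scene -0.52 0.34600000000000003 [89. 91. 91. 90. 83. 57. 57. 56. 56. 55. 55. 55.]
side -0.2 0.35000000000000003 [89. 88. 88. 87. 88. 74. 59. 60. 60. 60. 59. 59.]
side -0.48 0.35000000000000003 [88. 88. 87. 87. 87. 71. 64. 64. 65. 65. 66. 65.]
side -0.5 0.34800000000000003 [85. 86. 89. 88. 90. 70. 64. 65. 65. 66. 66. 66.]
side -0.52 0.34800000000000003 [89. 88. 90. 89. 90. 67. 65. 65. 64. 66. 66. 66.]
```

View pics/s3.png

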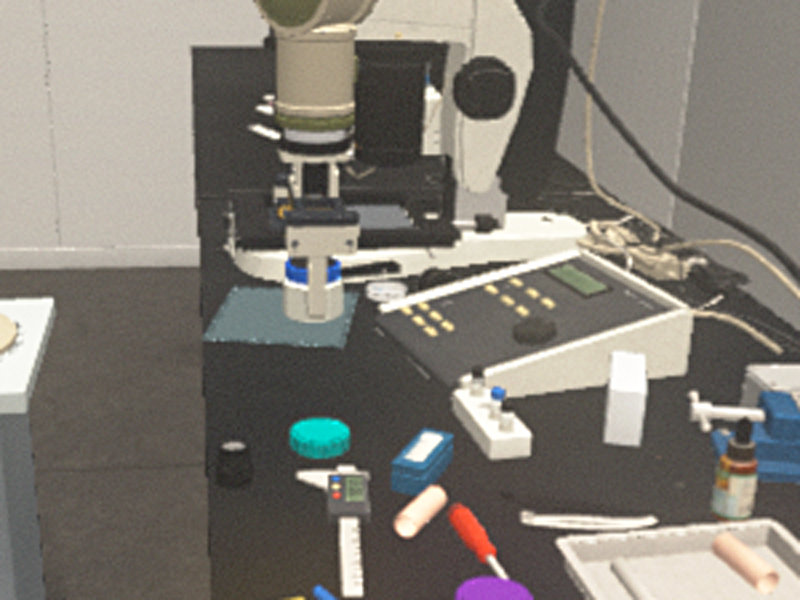

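The jar is held squarely, lid up, and the bench edge is at x≈0.347. I've used 9 views, so from here I'll track orientation numerically from the blue mask. Move to the edge at y≈-0.5.

```bash
cat >> h.py <<'E'
def ang(n="side"):
    i,K,D,T=cam(n);s=ctrl.state();hsv=cv2.cvtColor(i,cv2.COLOR_RGB2HSV)
    m=cv2.inRange(hsv,(108,130,50),(130,255,255));P=np.array(s["tool_pos"])+[0,0,.011]
    u=proj(P,K,D,T)[0];H,W=m.shape;yy,xx=np.mgrid[:H,:W]
    sc=proj(P+[.06,0,0],K,D,T)[0]-u;rad=np.hypot(*sc)*1.2
    m[(xx-u[0])**2+(yy-u[1])**2>rad**2]=0
    n_=int((m>0).sum())
    if n_<5: print("blue px",n_);return
    v=np.argwhere(m>0)[:,::-1].astype(float)
    o,d=ray(v,K,D,T);w=o+d*((P[1]-o[1])/d[:,1])[:,None]   # plane y=P.y
    q=w.mean(0)-P;print("n",n_,"lid-P mm",(q*1000).round(1)[[0,2]],"theta",np.degrees(np.arctan2(-q[0],q[2])).round(1),
      "x",((w.min(0)-P)*1000).round()[0],((w.max(0)-P)*1000).round()[0],"z",((w.min(0)-P)*1000).round()[2],((w.max(0)-P)*1000).round()[2])
E
python3 -m inch '[{"grip":0.5,"dp":[-0.069,0.1367,0],"turn":0},{"grip":0.5,"dp":[-0.069,0.1367,0],"turn":0},{"grip":0.5,"dp":[-0.069,0.1367,0],"turn":0},{"grip":0.5,"dp":[-0.069,0.1367,0],"turn":0},{"grip":0.5,"dp":[-0.069,0.1367,0],"turn":0},{"grip":0.5,"dp":[-0.069,0.1367,0],"turn":0},{"grip":0.5,"dp":[-0.069,0.1367,0],"turn":0},{"grip":0.5,"dp":[-0.069,0.1367,0],"turn":0},{"grip":0.5,"dp":[-0.069,0.1367,0],"turn":0},{"grip":0.5,"dp":[-0.069,0.1367,0],"turn":0},{"grip":0.5,"dp":[-0.069,0.1367,0],"turn":0},{"grip":0.5,"dp":[-0.069,0.1367,0],"turn":0},{"grip":0.5,"dp":[-0.069,0.1367,0],"turn":0},{"grip":0.5,"dp":[-0.069,0.1367,0],"turn":0},{"grip":0.5,"dp":[0,0,0],"turn":0}]'
python3 -c "
from h import *
ang();s=ctrl.state();print(s['joints'].round(3) if hasattr(s['joints'],'round') else s['joints'])"
```

```text
t: 7.33
tool_pos: [0.3215, -0.5051, 0.1183]
ee_rot: [1.0, -0.002, -0.0, 0.002]
ft_force: [0.6, -1.3, -2.4]
opening: 0.0627
finger_force: 29.5
n 124 lid-P mm [-3.2 16.5] theta 11.1 x -33.0 27.0 z 5.0 26.0
[ 0.706  0.605  0.297  2.004 -0.308  0.575 -0.36 ]
```

```bash
python3 -m inch '[{"grip":0.5,"dp":[0,0,0.131],"turn":0},{"grip":0.5,"dp":[0,0,0.131],"turn":0},{"grip":0.5,"dp":[0,0,0.131],"turn":0},{"grip":0.5,"dp":[0,0,0.131],"turn":0},{"grip":0.5,"dp":[0,0,0.131],"turn":0},{"grip":0.5,"dp":[0,0,0],"turn":0}]'; python3 -c "
from h import *
ang()"
python3 -m inch '[{"grip":0.5,"dp":[0,0,0.02],"turn":0},{"grip":0.5,"dp":[0,0,0.02],"turn":0},{"grip":0.5,"dp":[0,0,0.02],"turn":0},{"grip":0.5,"dp":[0,0,0.02],"turn":0},{"grip":0.5,"dp":[0,0,0],"turn":0}]'; python3 -c "
from h import *
ang()"
```

```text
t: 7.88
tool_pos: [0.3245, -0.498, 0.0166]
ee_rot: [1.0, 0.001, -0.001, -0.002]
ft_force: [0.4, 0.9, -3.3]
opening: 0.0625
finger_force: 29.5
n 56 lid-P mm [0.2 9.2] theta -1.1 x -28.0 27.0 z 2.0 15.0
t: 8.35
tool_pos: [0.324, -0.5, 0.0092]
ee_rot: [1.0, -0.001, -0.0, -0.0]
ft_force: [-3.9, 2.3, 9.4]
opening: 0.0618
finger_force: 29.9
n 48 lid-P mm [-10.8  10.9] theta 44.5 x -32.0 20.0 z 4.0 16.0
```

```bash
python3 -m inch '[{"grip":0.5,"dp":[0,0,0.02],"turn":0},{"grip":0.5,"dp":[0,0,0.02],"turn":0},{"grip":0.5,"dp":[0,0,0.02],"turn":0},{"grip":0.5,"dp":[0,0,0],"turn":0}]'; python3 -c "
from h import *
ang()"
python3 -m inch '[{"grip":0.5,"dp":[0,0,0.02],"turn":0},{"grip":0.5,"dp":[0,0,0.02],"turn":0},{"grip":0.5,"dp":[0,0,0],"turn":0}]'; python3 -c "
from h import *
ang();ang('scene')
i,K,D,T=cam('side');s=ctrl.state();u=proj(s['tool_pos'],K,D,T)[0].astype(int);print(u);save('s4.png',cv2.resize(i[u[1]-50:u[1]+50,u[0]-66:u[0]+66],(792,600),interpolation=cv2.INTER_CUBIC))"
```

```text
t: 8.73
tool_pos: [0.323, -0.4999, 0.0003]
ee_rot: [1.0, -0.001, -0.001, -0.0]
ft_force: [-7.6, 3.4, 11.3]
opening: 0.0617
finger_force: 30.0
n 48 lid-P mm [-25.5   8.9] theta 70.8 x -39.0 -14.0 z 2.0 14.0
t: 9.03
tool_pos: [0.3232, -0.4999, -0.0058]
ee_rot: [1.0, -0.001, -0.001, -0.0]
ft_force: [-7.1, 4.2, 10.8]
opening: 0.062
finger_force: 30.0
n 71 lid-P mm [-30.6   9.9] theta 72.2 x -46.0 -14.0 z 1.0 25.0
n 50 lid-P mm [-24.6  28.1] theta 41.2 x -47.0 11.0 z -33.0 92.0
[196 263]
```

```bash
python3 -m inch '[{"grip":0.5,"dp":[-0.005,0,0.02],"turn":0},{"grip":0.5,"dp":[0,0,0.02],"turn":0},{"grip":0.5,"dp":[0,0,0.02],"turn":0},{"grip":0.5,"dp":[0,0,0],"turn":0}]'; python3 -c "
from h import *
ang()"
python3 -m inch '[{"grip":0.5,"dp":[-0.05,0,0],"turn":0},{"grip":0.5,"dp":[-0.02,0,-0.15],"turn":0},{"grip":0.5,"dp":[0,0,-0.15],"turn":0},{"grip":0.5,"dp":[0,0,-0.1],"turn":0},{"grip":0.5,"dp":[0,0,0],"turn":0}]'; python3 -c "
from h import *
ang()"
```

```text
t: 9.52
tool_pos: [0.3232, -0.4999, -0.015]
ee_rot: [1.0, -0.001, -0.0, -0.0]
ft_force: [-5.0, 3.9, 8.3]
opening: 0.0615
finger_force: 30.0
n 80 lid-P mm [-34.5   6.5] theta 79.4 x -51.0 -14.0 z -3.0 16.0
t: 9.98
tool_pos: [0.3142, -0.5021, 0.0469]
ee_rot: [1.0, -0.001, 0.002, 0.002]
ft_force: [-0.1, -0.1, -2.6]
opening: 0.062
finger_force: 30.0
n 104 lid-P mm [-32.4  11. ] theta 71.2 x -50.0 -14.0 z -1.0 21.0
```

```bash
cat >> h.py <<'E'
def grid(n="side",r=(24,36)):
    i,K,D,T=cam(n);s=ctrl.state();P=np.array(s["tool_pos"])+[0,0,.011]
    u=proj(P,K,D,T)[0];e=proj(P+[.03,0,0],K,D,T)[0];print(n,"P px",u.round(1),"30mm=",np.hypot(*(e-u)).round(1))
    hsv=cv2.cvtColor(i,cv2.COLOR_RGB2HSV);x0,y0=(u+.5).astype(int)
    for y in range(y0-r[0],y0+r[0]):
        print("".join("P" if (x,y)==(x0,y0) else "b" if 105<=h_<=132 and s_>110 and v_>45 else "W" if v_>150 and s_<60 else "w" if v_>105 and s_<60 else "f" if v_>95 else "." for x in range(x0-r[1],x0+r[1]) for h_,s_,v_ in [hsv[y,x]]))
E
python3 -c "
from h import *
grid()"
```

```text
side P px [191.4 241.1] 30mm= 13.2
ff..ff..f.fffff.........................................................
.ff.ff.f.ff.............................................................
.fffffff.ffffff.......................fff..ffwwwwwww....................
ff.fffff...f.f..fwwwwwwwwwwwwwwwwwwwwWWWWWWWWWWWWWWW....................
.f.fff..f.ff..ffwWWWWWWWWWWWWWWWWWWWWWWWWWWWWWWWWWWW....................
.f....ff.fff.f..wWWWWWWWWWWWWWWWWWWWWWWWWWWWWWWWWWWW....................
....f.f.ff.fff..wWWWWWWWWWWWWWWWWWWWWWWWWWWWWWWWWWWW....................
..ff.....f.f.f..wWWWWWWWWWWWWWWWWWWWWWWWWWWWWWWWWWWW....................
ff...f....ff.ff.wWWWWWWWWWWWWWWWWWWWWWWWWWWWWWwfwwWW.........ffff.......
..f..fff.f......wWWWwwWWWWWWWWWWWWWWWWWWWWWWWWw..wWWf......wwWWWWwf.....
ff..f..fff.ff...wWWw..wWWWWWWWWWWWWWWWWWWWWWWWw.wWWW......wWWWWWWWw.....
.....ffff..f.f..wWWwwfwWWWWWWWWWWWWWWWWWWWWWWWWwWWWW.......fwwwwwf......
.fff..ffffff..f.wWWWWWWWWWWWWWWWWWWWWWWWWWWWWWWWWWWW....................
.ffff.fff.fffff.wWWWWWWWWWWWWWWWWWWWWWWWWWWWWWWWwWWW....................
ffff.f.f...ffff..wWWWWWWWWWWWWWWWWWWWWWWWWW
[... 1738 characters left out ...]
WWWWWWWWWWWWfffff.f.ffff...................
f.f.ff.ffff...fffff..ff.ff.f.ff.wwWwwwwww..f.ff.ffff....................
.ff..f...fff........fffff.ff.....ffffff.f.ff.fff...f....................
f...fff...ff.ff..ff....fff....f.f...f....fffffff..ff....................
fff.ffff..ff....f......ff.fff.ff.f......ff..f.ffffff....................
ffffff..fff....ffff.ffffff..fff..f..ffff.fff.fffff.f....................
f.ffffff...fff.ff.ffwfffff.f..f............ff.ffffff....................
..f..f.....ff.ff.ff.fff.ff......f.......fffffff.f.fff...................
fffff....f.ff.ffff.ff.ffffff...f.f.f.ff.fffff.fffffff...................
f.fffff...fff.ff..ff..f.ffff.ff..ffff....fffffffffff....................
```

The grid shows the jar at only about 45°, lid up-left, with the finger mount hiding the upper lid. I'll press again at the edge, deeper, checking at contact.

```bash
python3 -m inch '[{"grip":0.5,"dp":[0.02,-0.01,0.1],"turn":0},{"grip":0.5,"dp":[0,0,0.1],"turn":0},{"grip":0.5,"dp":[0,0,0.08],"turn":0},{"grip":0.5,"dp":[0,0,0.03],"turn":0},{"grip":0.5,"dp":[0,0,0.03],"turn":0},{"grip":0.5,"dp":[0,0,0.03],"turn":0},{"grip":0.5,"dp":[0,0,0],"turn":0}]';python3 -c "
from h import *
ang()"
python3 -m inch '[{"grip":0.5,"dp":[0,0,0.03],"turn":0},{"grip":0.5,"dp":[0,0,0.03],"turn":0},{"grip":0.5,"dp":[0,0,0],"turn":0}]'; python3 -c "
from h import *
ang();grid(r=(16,34))"
```

```text
t: 10.67
tool_pos: [0.3162, -0.4988, -0.0126]
ee_rot: [1.0, -0.001, -0.0, -0.0]
ft_force: [0.0, 0.2, -2.5]
opening: 0.0616
finger_force: 30.0
n 81 lid-P mm [-34.5   6.4] theta 79.6 x -51.0 -14.0 z -4.0 21.0
t: 10.97
tool_pos: [0.3166, -0.4988, -0.0213]
ee_rot: [1.0, -0.001, -0.0, -0.0]
ft_force: [0.1, 1.2, -2.7]
opening: 0.0621
finger_force: 30.0
n 81 lid-P mm [-34.6   5.9] theta 80.3 x -52.0 -15.0 z -5.0 14.0
side P px [193.6 265.2] 30mm= 12.8
..f.fwff.....fwWwwwwwwwwwwwWWWWWWWWWWWWWWWWWWWWWW...................
.f..ffff...f.fwWWWWWWWWWWWWWWWWWWWWWWWWWWWWWWWWWW...................
.f.ffwffffff..wWWWWWWWWWWWWWWWWWWWWWWWWWWWWWWWWWW...................
..ffffff.fff..wWWWWWWWWWWWWWWWWWWWWWWWWWWWWWWWWWW...................
.f.f..fffff...wWWWWWWWWWWWWWWWWWWWWWWWWWWWWWwwWWW...................
f.ff...fff..f.wWWWwwWWWWWWWWWWWWWWWWWWWWWWWw..wWW...................
fff...f.f..f..wWWw..wWWWWWWWWWWWWWWWWWWWWWWwfwWWWf..................
ff.f..fff......WWWffWWWWWWWWWWWWWWWWWWWWWWWWwwWWW...................
.ffffff........WWWWwWWWWWWWWWWWWWWWWWWWWWWWWWWWWWf..................
ffff..f...f.f..WWWWWWWWWWWWWWW
[... 856 characters left out ...]
..........
.....f..f......f.wWWWWWWWWWWWWWWWWWWWWWWWWWw.fff....................
f.........f.......wWWWWWWWWWWWWWWWWWWWWWWWw..fff....................
...............f...wWWWWWWWWWWWWWWWWWWWWWw..fffff...................
.ff.......ff...f....wWWWWWWWWWWWWWWWWWWWwff.ffff....................
..ff.....ff....f.....wWWWWWWWWWWWWWWWWWfffffffff....................
..f....f.ff..f.ff.f...wWWWWWWWWWWWWWWWwffffffffwf...................
f.ff..ffff.f.f.f.......fwWWWWWWWWWWWWWf.fffffffwf...................
.ffff.ffff......f.ff.f.f.wWWWWWWWWWWWWffff.wwffff...................
f....ffff..ff...ff.......fwWWWWWWWWWWWw.ffffwffff...................
....f.fff....f.f..f..fff....fwWWWWWWWwfffwffff.ff...................
```

The jar slipped a little along the pads and is at about 48°, with the base roughly 16 mm from the pivot. I'll push it in and down with the edge near the base's upper corner, where the lever is longest.

```bash
python3 -m inch '[{"grip":0.5,"dp":[0.022,0,0.02],"turn":0},{"grip":0.5,"dp":[0.022,0,0.02],"turn":0},{"grip":0.5,"dp":[0.022,0,0.02],"turn":0},{"grip":0.5,"dp":[0,0,0],"turn":0}]';python3 -c "
from h import *
ang()"
python3 -m inch '[{"grip":0.5,"dp":[0.022,0,0.02],"turn":0},{"grip":0.5,"dp":[0,0,0],"turn":0}]'; python3 -c "
from h import *
ang();grid(r=(16,28))"
```

```text
t: 11.4
tool_pos: [0.3224, -0.499, -0.0301]
ee_rot: [1.0, -0.002, -0.002, -0.001]
ft_force: [-11.9, -0.6, 0.9]
opening: 0.0621
finger_force: 30.0
n 73 lid-P mm [-38.    4.6] theta 83.0 x -54.0 -19.0 z -5.0 12.0
t: 11.62
tool_pos: [0.3256, -0.4991, -0.0332]
ee_rot: [1.0, -0.002, -0.002, -0.001]
ft_force: [-12.3, -1.1, 0.2]
opening: 0.0616
finger_force: 30.0
n 77 lid-P mm [-41.1   2.8] theta 86.2 x -57.0 -22.0 z -10.0 12.0
side P px [197.6 269.5] 30mm= 12.8
....fff.wWwwwwwwWwWwwWWWWWWWWWWWWWWWWWWWWWWw............
..fff.f.wWWWWWWWWWWWWWWWWWWWWWWWWWWWWWWWWWWw............
..fffffffwWWWWWWWWWWWWWWWWWWWWWWWWWWWWWWWWWw............
.........wWWWWWWWWWWWWWWWWWWWWWWWWWWWWWWWWWw............
.........wWWWWWWWWWWWWWWWWWWWWWWWWWWWWwwwWWw............
ffff.f...wWWwwwWWWWWWWWWWWWWWWWWWWWWWWf.fWWw............
ff.f.f...wWWw.fwWWWWWWWWWWWWWWWWWWWWWWwfwWWW............
.ffff....wWWWfwWWWWWWWWWWWWWWWWWWWWWWWWwWWWw............
f.ff.....wWWWwWWWWWWWWWWWWWWWWWWWWWWWWWWWWWw............
f.f......wWWWWWWWWWWWWWWWWWWWWWWWWWWWWWWWWWw............
fff......wWWWWWWWWWWWWWWWWWWWWWWWWWWWWWwWWWf............
ff.f......WWW
[... 483 characters left out ...]
................
f.f....fbfWWWWWWWWWWWWWWWWWWWWWWWWWw.ff.................
f....f..wWWWWWWWWWWWWWWWWWWWWWWWWWw.fff.................
f....f..fwWWWWWWWWWWWWWWWWWWWWWWWW..fwf.................
.f...f....wWWWWWWWWWWWWWWWWWWWWWWf.ffff.................
f..f.......wWWWWWWWWWWWWWWWWWWWWw.ffwwf.................
.f.ffff.f...wwWWWWWWWWWWWWWWWWWWffwffff.................
....f.f..f..f.wWWWWWWWWWWWWWWWWWfffffff.................
..f....f.fff...fwWWWWWWWWWWWWWWWfffffff.................
....fff.fffwff..fwWWWWWWWWWWWWWWfffffff.................
.fff....ffff.fff.fwWWWWWWWWWWWWWfffffff.................
.ff..f.fffffffff...fwWwwWWWWWWWWfffwffw.................
.ffff..fffffffff...f.f.wwWWWWwwwffwffff.................
```

The jar is sliding as well as turning, and is at about 57° now. That's past its tipping angle of about 49°, so I can set it down on free bench and let it settle onto its side, then regrip it better. Carry it to about (0.47,-0.17).

```bash
python3 -m inch '[{"grip":0.5,"dp":[-0.04,0,0],"turn":0},{"grip":0.5,"dp":[-0.04,0,-0.1],"turn":0},{"grip":0.5,"dp":[0,0,-0.2],"turn":0},{"grip":0.5,"dp":[0,0,-0.2],"turn":0},{"grip":0.5,"dp":[0,0,-0.2],"turn":0},{"grip":0.5,"dp":[0,0,-0.2],"turn":0},{"grip":0.5,"dp":[0.08,-0.17,0],"turn":0},{"grip":0.5,"dp":[0.08,-0.17,0],"turn":0},{"grip":0.5,"dp":[0.08,-0.17,0],"turn":0},{"grip":0.5,"dp":[0.08,-0.17,0],"turn":0},{"grip":0.5,"dp":[0.08,-0.17,0],"turn":0},{"grip":0.5,"dp":[0.08,-0.17,0],"turn":0},{"grip":0.5,"dp":[0.08,-0.17,0],"turn":0},{"grip":0.5,"dp":[0.08,-0.17,0],"turn":0},{"grip":0.5,"dp":[0.08,-0.17,0],"turn":0},{"grip":0.5,"dp":[0.08,-0.17,0],"turn":0},{"grip":0.5,"dp":[0.08,-0.17,0],"turn":0},{"grip":0.5,"dp":[0.08,-0.17,0],"turn":0},{"grip":0.5,"dp":[0.08,-0.17,0],"turn":0},{"grip":0.5,"dp":[0,0,0],"turn":0}]'
python3 -m inch '[{"grip":0.5,"dp":[0,0,0.12],"turn":0},{"grip":0.5,"dp":[0,0,0.12],"turn":0},{"grip":0.5,"dp":[0,0,0.12],"turn":0},{"grip":0.5,"dp":[0,0,0],"turn":0}]'; python3 -c "
from h import *
ang();ang('scene')"
```

```text
t: 13.38
tool_pos: [0.4772, -0.1618, 0.1019]
ee_rot: [1.0, 0.003, 0.001, -0.001]
ft_force: [0.1, 0.2, -2.5]
opening: 0.062
finger_force: 30.0
t: 13.72
tool_pos: [0.4736, -0.1671, 0.046]
ee_rot: [1.0, -0.0, -0.001, -0.0]
ft_force: [-0.5, -0.3, -2.0]
opening: 0.0621
finger_force: 30.0
n 80 lid-P mm [-33.6  12.4] theta 69.7 x -56.0 -10.0 z -6.0 32.0
n 53 lid-P mm [-35.7  11.4] theta 72.3 x -59.0 -13.0 z -21.0 74.0
```

```bash
python3 -m inch '[{"grip":0.5,"dp":[0,0,0.025],"turn":0},{"grip":0.5,"dp":[0,0,0.025],"turn":0},{"grip":0.5,"dp":[0,0,0.025],"turn":0},{"grip":0.5,"dp":[0,0,0.025],"turn":0},{"grip":0.5,"dp":[0,0,0.015],"turn":0},{"grip":0.5,"dp":[0,0,0],"turn":0}]'
python3 -m inch '[{"grip":0.5,"dp":[0,0,0.015],"turn":0},{"grip":0.5,"dp":[0,0,0],"turn":0}]'
python3 -m inch '[{"grip":0.5,"dp":[0,0,0.015],"turn":0},{"grip":0.5,"dp":[0,0,0],"turn":0}]'; python3 -c "
from h import *
ang()"
```

```text
t: 14.32
tool_pos: [0.4741, -0.1677, 0.0305]
ee_rot: [1.0, -0.001, -0.0, -0.0]
ft_force: [-0.1, -1.1, -2.7]
opening: 0.062
finger_force: 30.0
t: 14.48
tool_pos: [0.4742, -0.1677, 0.0284]
ee_rot: [1.0, -0.001, -0.0, -0.0]
ft_force: [0.7, -0.1, -2.8]
opening: 0.0616
finger_force: 30.0
t: 14.65
tool_pos: [0.4742, -0.1677, 0.0261]
ee_rot: [1.0, -0.001, -0.0, 0.0]
ft_force: [0.2, 0.4, -3.3]
opening: 0.0618
finger_force: 30.0
n 89 lid-P mm [-34.4  12.9] theta 69.5 x -59.0 -11.0 z -5.0 31.0
```

```bash
python3 -m inch '[{"grip":0.5,"dp":[0,0,0.015],"turn":0},{"grip":0.5,"dp":[0,0,0.01],"turn":0},{"grip":0.5,"dp":[0,0,0],"turn":0}]'
python3 -m inch '[{"grip":0.5,"dp":[0,0,0.015],"turn":0},{"grip":0.5,"dp":[0,0,0],"turn":0}]';python3 -c "
from h import *
ang();grid(r=(12,26));grid('scene',r=(14,22))"
```

```text
t: 14.95
tool_pos: [0.4742, -0.1677, 0.0223]
ee_rot: [1.0, -0.001, -0.0, -0.0]
ft_force: [0.1, 0.9, -2.8]
opening: 0.0618
finger_force: 30.0
t: 15.12
tool_pos: [0.4744, -0.1677, 0.0202]
ee_rot: [1.0, -0.001, 0.0, 0.0]
ft_force: [-0.6, -0.5, 0.0]
opening: 0.0618
finger_force: 30.0
n 82 lid-P mm [-34.2  12.5] theta 69.9 x -57.0 -11.0 z -5.0 30.0
side P px [246.5 194. ] 30mm= 9.7
wwwwwwwwwwwww...wWWWWWWWWWWWWWWWWWWWWWWWWW..........
wwwwwwwwwwww....WWWWWWWWWWWWWWWWWWWWWWWWWw........w.
wwwwwwwwwww.....wWWWWWWWWWWWWWWWWWWWWwwww..........w
wwwwwwwwww.......bbbbbbfWWWWWWWwwwwwwwf.............
wwwwwwwwwf......bbbbbbfWWWWWWWWWwwwwwww.............
wwwWWwwww......bbbbbbbWWWWWWWWWWWwwwwww.............
..wfwwwf......bbbbbbbfWWWWWWWWWWWWwwww..............
.............bbbbbbbbWWWWWWWWWWWWWwwww..............
............bbbbbbbbWWWWWWWWWWWWWWf..f..............
.......b...bbbbbbbbWWWWWWWWWWWWWWWw.................
......bbbbbbbbbbbbfWWWWWWWWWWWWWWWw.................
.......bbbbbbbbbbWWWWWWWWWWWWWWWWW..................
.......bbbbbbbbfWWWWWWWWWWPWWWWWWw..................
........bbbbbbfWWWWWWWWWWWWWWWW
[... 1146 characters left out ...]
.................f...fw..
......b................wW.............wwww..
......b.........bb....Pww...w.......wwwww...
......b.........bbb..............wwwWwwww...
......bb.......bbbbfww.......fwwwWWwWwwww...
......bb.......bbbbWWw.....wwwWwWwWwwwwf....
.......bb.....bbbbbWWwwfwwwwWwwWWwwwf.......
.......bbbbbbbbbbbwWWwwwwwwwwwwwwf..........
........bbbbbbbbbWWWwwwwwwWwwwf.............
.........bbbbfbWWWWWWWwwwwwwww..............
.............wfwWWwwWWwwwwwww...............
..................fwwwwwwwwww...............
.......................fwWwww...............
........................wwf.................
............................................
............................................
```

The jar is resting on its base corner at about 52°. I'll open while drawing slightly toward -x so it tips onto its side.

```bash
python3 -m inch '[{"grip":0.5,"dp":[-0.03,0,-0.01],"turn":0},{"grip":0.3,"dp":[-0.06,0,-0.01],"turn":0},{"grip":0.2,"dp":[-0.06,0,0],"turn":0},{"grip":0.2,"dp":[-0.03,0,0],"turn":0},{"grip":0.15,"dp":[0,0,0],"turn":0},{"grip":0.15,"dp":[0,0,0],"turn":0},{"grip":0.1,"dp":[0,0,0],"turn":0}]';python3 -c "
from h import *
ang();grid(r=(14,26))"
```

```text
t: 15.85
tool_pos: [0.4476, -0.1678, 0.0235]
ee_rot: [1.0, -0.001, 0.0, 0.0]
ft_force: [0.7, -0.8, -0.1]
opening: 0.0818
finger_force: 0.0
n 89 lid-P mm [40.8  8.8] theta -77.8 x 16.0 65.0 z -0.0 26.0
side P px [237.8 193.3] 30mm= 9.8
wwwwwwwwwwwwwwwwWW.wWWWWWWWWWWWWWWWWWffWWWwwwwwwww..
wwwwwwwwwwwwwwwwWWwwWWWWWWWWWWWWWWWWWWWWWWwwwwwwWw..
wwwwwwwwwwwwwwwwWWWWWWWWWWWWWWWWWWWWWWWWWwwwwwwww...
wwwwwwwwwwwwwwwwWWWWWWWWWWWWWWWWWWWWWWWWWwwwwwwww...
wwwwwwwwwwwwwwwwWWWWWWWWWWWWWWWWWWWWWWWwwfwfwwwww...
wwwwwwwwwwwwwwwwwwwwwww.wWWWWWWf............fffwf...
wwwwwwwwwwwwwwwwwwwwwww.wWWWWWW..............bbf....
wwwwwwwwwwwwwwwwwwwwwww.wWWWWWW..............bbb....
wwwwwwwfwwwwWWwwwwwwwww.wWWWWWW.............fbbb....
...........ffwww.wwwwfw.wWWWWWWfbbf.......bbbbbb....
........................wWWWWWWbbbbbbbbbbbbbbbbb....
......................f.wWWWWWWfbbbbbbbbbbbbbbbb....
......................f.wWWWWWWbbbbbbbbbbbbbbbbf....
........................wWWWWWWbbbbbbbbbbbbbbbWW....
......................f.wWPWWWWfbbbbbbbbbbbbfWWWw...
......................w.wWWWWWWWWWWfWfffWWWWWWWWw...
........................wWWWWWWWWWWWWWWWWWWWWWWWf...
........................wWWWWWWWWWWWWWWWWWWWWWWW....
........................wWWWWWWWWWWWWWWWWWWWWWWW....
........................wWWWWWWWWWWWWWWWWWWWWWWW....
........................wWWWWWWWWWWWWWWWWWWWWWWW....
........................wWWWWWWWWWWWWWWWWWWWWWWW....
........................wWWWWWWWWWWWWWWWWWWWWWWW....
........................wWWWWWWWWWWWWWWWWWWWWWWW....
........................wWWWWWWWWWWWWWWWWWWWWWWW....
........................wWWWWWWWWWWWWWWWWWWWWWWW....
........................wWwwwwWWWWWWWWWWWWWWWWw.....
..............................fWWWWWWWWWWWWWWw......
```

It rocked back upright at about (0.488,-0.168). The cause was too short a lever: the contact sat only about 9 mm off the pivot line by 45°. I'll regrip higher (h≈30 mm) and follow a path that keeps the lever at 20–25 mm. First re-measure.

```bash
python3 -m inch '[{"grip":0.05,"dp":[0,0,-0.2],"turn":0},{"grip":0.05,"dp":[0,0,-0.25],"turn":0},{"grip":0.05,"dp":[0,0,-0.25],"turn":0},{"grip":0.05,"dp":[0.13,0,-0.25],"turn":0},{"grip":0.05,"dp":[0.13,0,-0.2],"turn":0},{"grip":0.05,"dp":[0,0,0],"turn":0},{"grip":0.05,"dp":[0,0,0],"turn":0}]'
cat >> h.py <<'E'
def lidfit(z=.058,yb=(140,235),xb=(150,330)):
    i,K,D,T=cam("wrist");hsv=cv2.cvtColor(i,cv2.COLOR_RGB2HSV)
    m=cv2.inRange(hsv,(105,110,60),(130,255,255)); m[:,:xb[0]]=0;m[:,xb[1]:]=0;m[yb[1]:]=0;m[:yb[0]]=0
    k,l,st,ce=cv2.connectedComponentsWithStats(m);j=1+st[1:,4].argmax();v=np.argwhere(l==j)[:,::-1];print(st[j])
    h=cv2.convexHull(v.astype(np.int32))[:,0];P=plane(h,z,K,D,T)
    (cx,cy),r=cv2.minEnclosingCircle(P[:,:2].astype(np.float32));print("lid",cx,cy,r)
    b=i[max(st[j,1]-12,0):st[j,1]+st[j,3]+4,st[j,0]-8:st[j,0]+st[j,2]+8];hb=cv2.cvtColor(b,cv2.COLOR_RGB2HSV)
    for row in hb[::2]: print("".join("b" if 105<=a<=132 and s>110 and v>60 else "W" if v>110 and s<80 else "." for a,s,v in row))
E
python3 -c "
from h import *
lidfit(yb=(60,260));print(ctrl.state()['tool_pos'])"
```

```text
t: 16.53
tool_pos: [0.488, -0.1673, 0.1969]
ee_rot: [1.0, 0.0, 0.002, 0.0]
ft_force: [0.1, 0.9, -0.4]
opening: 0.0882
finger_force: 0.0
[228 165  57  55 924]
lid 0.4830021262168884 -0.16622166335582733 0.03180596977472305
.........................................................................
.........................................................................
.........................................................................
............................WWWWWWWWWWWWW................................
..........................WWWWWWWWWWWWWWWWWWWWWWW........................
.......................WWWWWWWWWWWWWWWWWWWWWWWWWWWW......................
.....................WWWWWWWWWWW.b...bbbWWWWWWWWWWWWW....................
...................WWWWWWWWbbbbbbbbbbbbbbbbbbb.WWWWWWWW..................
.................WWWWWbbbbbbbbbbbbbbbbbbbbbbbbbbbb.WWWWW.................
...............WWWWW.bbbbbbbbbbbbbbbbbbbbbbbbbbbbbbbbbWWWW...............
.............WWWW.bbbbbbbbbb..................bbbbbbbbb.WWWW.............
...........WWWWWbbbbbbbb.........................bbbbbbbbbWWWW..
[... 1123 characters left out ...]
...........bbbbbbbb..............................bbbbbbbb.............
...............bbbbbbbbb..........................bbbbbbbb...............
.................bbbbbbbbbb...................bbbbbbbbbbb................
...................bbbbbbbbbbbbbbbbb.bbbbbbbbbbbbbbbbb...................
......................bbbbbbbbbbbbbbbbbbbbbbbbbbbbb......................
..........................bbbbbbbbbbbbbbbbbbbbb..........................
..................................bb.....................................
.........................................................................
.........................................................................
[ 0.48620965 -0.16715131  0.19549535]
```

```bash
python3 -m inch '[{"grip":0.08,"dp":[-0.02,-0.007,0.13],"turn":0},{"grip":0.08,"dp":[0,0,0.13],"turn":0},{"grip":0.08,"dp":[0,0,0.13],"turn":0},{"grip":0.08,"dp":[0,0,0.13],"turn":0},{"grip":0.08,"dp":[0,0,0.13],"turn":0},{"grip":0.08,"dp":[0,0,0.13],"turn":0},{"grip":0.08,"dp":[0,0,0.13],"turn":0},{"grip":0.08,"dp":[0,0,0.13],"turn":0},{"grip":0.08,"dp":[0,0,0.13],"turn":0},{"grip":0.08,"dp":[0,0,0],"turn":0},{"grip":0.08,"dp":[0,0,0],"turn":0}]'
python3 -m inch '[{"grip":0.5,"dp":[0,0,0],"turn":0},{"grip":0.5,"dp":[0,0,0],"turn":0},{"grip":0.5,"dp":[0,0,0],"turn":0},{"grip":0.5,"dp":[0,0,0],"turn":0},{"grip":0.5,"dp":[0,0,0],"turn":0}]'
python3 -c "
from h import *
ang();grid(r=(10,22))"
```

```text
t: 17.5
tool_pos: [0.4808, -0.1667, 0.0184]
ee_rot: [1.0, -0.001, -0.002, -0.001]
ft_force: [0.1, -0.7, 0.3]
opening: 0.0858
finger_force: 0.0
t: 17.92
tool_pos: [0.4834, -0.1665, 0.0206]
ee_rot: [1.0, -0.001, 0.001, 0.0]
ft_force: [-1.3, 0.6, 6.8]
opening: 0.062
finger_force: 29.8
n 71 lid-P mm [-2.9 14.2] theta 11.5 x -29.0 29.0 z 3.0 29.0
side P px [249.4 193.7] 30mm= 9.7
wwwwwwwwwwwwwwWWwwwwWWWWWWWWwwWWww..........
wwwwwwwwwwwwfbb......wWWWWWW..bbf...........
wwwwwwwwwwwwfbb......wWWWWWW..fbb...........
wwwwwwwwwwwwfbbb.....wWWWWWW.fbbb...........
f.wwwwwwwfwwfbbbbbff.WWWWWWWbbbbb...........
............bbbbbbbbbwWWWWWWbbbbb...........
............bbbbbbbbbwWWWWWWbbbbb...........
............fbbbbbbbbwWWWWWWbbbbf...........
............WWfbbbbbbwWWWWWWbbbfWw..........
............WWWWbbbbbWWWWWWWbfWWWw..........
............WWWWWWWWWWPWWWWWWWWWWw..........
............wWWWWWWWWWWWWWWWWWWWWf..........
............wWWWWWWWWWWWWWWWWWWWWf..........
............wWWWWWWWWWWWWWWWWWWWW...........
............wWWWWWWWWWWWWWWWWWWWW...........
............wWWWWWWWWWWWWWWWWWWWW...........
............wWWWWWWWWWWWWWWWWWWWW...........
............wWWWWWWWWWWWWWWWWWWWW...........
............wWWWWWWWWWWWWWWWWWWWW...........
............wWWWWWWWWWWWWWWWWWWWW...........
```

```bash
python3 -m inch '[{"grip":0.5,"dp":[0,0,-0.15],"turn":0},{"grip":0.5,"dp":[0,0,-0.25],"turn":0},{"grip":0.5,"dp":[0,0,-0.25],"turn":0},{"grip":0.5,"dp":[-0.065,0.14,0],"turn":0},{"grip":0.5,"dp":[-0.065,0.14,0],"turn":0},{"grip":0.5,"dp":[-0.065,0.14,0],"turn":0},{"grip":0.5,"dp":[-0.065,0.14,0],"turn":0},{"grip":0.5,"dp":[-0.065,0.14,0],"turn":0},{"grip":0.5,"dp":[-0.065,0.14,0],"turn":0},{"grip":0.5,"dp":[-0.065,0.14,0],"turn":0},{"grip":0.5,"dp":[-0.065,0.14,0],"turn":0},{"grip":0.5,"dp":[-0.065,0.14,0],"turn":0},{"grip":0.5,"dp":[-0.065,0.14,0],"turn":0},{"grip":0.5,"dp":[-0.065,0.14,0],"turn":0},{"grip":0.5,"dp":[-0.065,0.14,0],"turn":0},{"grip":0.5,"dp":[-0.065,0.14,0],"turn":0},{"grip":0.5,"dp":[-0.065,0.14,0],"turn":0},{"grip":0.5,"dp":[-0.065,0.14,0],"turn":0},{"grip":0.5,"dp":[-0.065,0.14,0],"turn":0}]'
python3 -m inch '[{"grip":0.5,"dp":[-0.01,0,0.15],"turn":0},{"grip":0.5,"dp":[0,0,0.15],"turn":0},{"grip":0.5,"dp":[0,0,0.15],"turn":0},{"grip":0.5,"dp":[0,0,0.13],"turn":0},{"grip":0.5,"dp":[0,0,0],"turn":0},{"grip":0.5,"dp":[0,0,0],"turn":0}]'
```

```text
t: 19.6
tool_pos: [0.3258, -0.5029, 0.1173]
ee_rot: [1.0, -0.001, -0.0, -0.0]
ft_force: [1.1, -0.3, -3.1]
opening: 0.062
finger_force: 29.8
t: 20.1
tool_pos: [0.3244, -0.5018, 0.0298]
ee_rot: [1.0, -0.001, -0.001, -0.001]
ft_force: [-0.6, -0.5, -2.4]
opening: 0.0623
finger_force: 29.8
```

```bash
python3 -m inch '[{"grip":0.5,"dp":[-0.01,0,0.065],"turn":0},{"grip":0.5,"dp":[-0.022,0,0.022],"turn":0},{"grip":0.5,"dp":[-0.022,0,0.024],"turn":0},{"grip":0.5,"dp":[-0.017,0,0.03],"turn":0},{"grip":0.5,"dp":[-0.017,0,0.03],"turn":0},{"grip":0.5,"dp":[0,0,0],"turn":0}]'; python3 -c "
from h import *
ang()"
python3 -m inch '[{"grip":0.5,"dp":[-0.01,0,0.033],"turn":0},{"grip":0.5,"dp":[-0.01,0,0.033],"turn":0},{"grip":0.5,"dp":[0,0,0],"turn":0}]'; python3 -c "
from h import *
ang();grid(r=(16,26))"
```

```text
t: 20.6
tool_pos: [0.3119, -0.5039, 0.0058]
ee_rot: [1.0, -0.001, 0.001, 0.002]
ft_force: [-0.3, -2.0, 1.9]
opening: 0.0621
finger_force: 30.0
n 78 lid-P mm [-17.   4.] theta 76.7 x -36.0 19.0 z -6.0 16.0
t: 20.9
tool_pos: [0.3084, -0.5035, -0.0046]
ee_rot: [1.0, -0.001, 0.0, 0.001]
ft_force: [-1.7, -2.6, 2.0]
opening: 0.0617
finger_force: 30.0
n 66 lid-P mm [-24.6  -1.6] theta 93.6 x -38.0 10.0 z -11.0 14.0
side P px [189.8 260.3] 30mm= 13.0
.....wWWWWWWWWWWWWWWWWWWWWWWWWWWWWWWWWWWWw..........
.....wWWWWWWWWWWWWWWWWWWWWWWWWWWWWWWWWWWWff.........
.....wWWWWWWWWWWWWWWWWWWWWWWWWWWWWWWWWWWWff.........
.ff...wWWWWWWWWWWWWWWWWWWWWWWWWWWWWWwwWWWfff........
.fff.fwWWwwWWWWWWWWWWWWWWWWWWWWWWWWf..wWWff.........
.wff..wWW..wWWWWWWWWWWWWWWWWWWWWWWWwwwWWWff.........
.fwf..wWWw.wWWWWWWWWWWWWWWWWWWWWWWWWWWWWWf.f........
ffff..wWWWwWWWWWWWWWWWWWWWWWWWWWWWWWWWWWWf..........
fffff.wWWWWWWWWWWWWWWWWWWWWWWWWWWWWWWWWWWf..........
f.ff.fwWWWWWWWWWWWWWWWWWWWWWWWWWWWWWWWWWWf..........
f..fffwWWWwWWWWWWWWWWWWWWWWWWWWWWWWWWWWWWw..........
f....f.wwwfwwwwwwwwfwWWWWWWWWbbfWWWWWWWWWWw.........
fff.f.....b......
[... 342 characters left out ...]
WWWW.......
.ff.f.ffffwbbbbbbbbbfWWWWWWWWWWWWWWWWWWWWWWWW.......
..f..ffffffwbbbbbbbbfWWWWWWWWWWWWWWWWWWWWWWWW.......
..ffff..f.fffbbbbbfWWWWWWWWWWWWWWWWWWWWWWWWWw.......
.f..ffffffff.wWWWWWWWWWWWWWWWWWWWWWWWWWWWWWW........
f...........fWWWWWWWWWWWWWWWWWWWWWWWWWWWWWWw........
..ff.ff.......wWWWWWWWWWWWWWWWWWWWWWWWWWWWW.........
f.f.f.f....f...wWWWWWWWWWWWWWWWWWWWWWWWWWW..........
.........f.f....wWWWWWWWWWWWWWWWWWWWWWWWWwff........
.....f...f.f....fwWWWWWWWWWWWWWWWWWWWWWWw..ff.......
.................wWWWWWWWWWWWWWWWWWWWWWw.ffff.......
f....f............wWWWWWWWWWWWWWWWWWWWw...fff.......
f.....f............wWWWWWWWWWWWWWWWWWw.ffffff.......
....fff.f..f....ff..wWWWWWWWWWWWWWWffffffffw........
```

Now it rotates with only about 4–5 N. Continue along the arc.

```bash
python3 -m inch '[{"grip":0.5,"dp":[0,0,0.038],"turn":0},{"grip":0.5,"dp":[0,0,0.038],"turn":0},{"grip":0.5,"dp":[0,0,0],"turn":0}]'; python3 -c "
from h import *
ang()"
python3 -m inch '[{"grip":0.5,"dp":[0.01,0,0.034],"turn":0},{"grip":0.5,"dp":[0.01,0,0.033],"turn":0},{"grip":0.5,"dp":[0,0,0],"turn":0}]'; python3 -c "
from h import *
ang()"
python3 -m inch '[{"grip":0.5,"dp":[0.017,0,0.03],"turn":0},{"grip":0.5,"dp":[0.017,0,0.03],"turn":0},{"grip":0.5,"dp":[0,0,0],"turn":0}]'; python3 -c "
from h import *
ang();grid(r=(16,28))"
```

```text
t: 21.25
tool_pos: [0.308, -0.503, -0.0166]
ee_rot: [1.0, -0.001, -0.0, 0.0]
ft_force: [-3.9, -3.0, 1.1]
opening: 0.062
finger_force: 30.0
n 76 lid-P mm [-24.4  -5.8] theta 103.3 x -39.0 -13.0 z -19.0 11.0
t: 21.55
tool_pos: [0.3109, -0.5025, -0.0269]
ee_rot: [1.0, -0.001, -0.001, -0.0]
ft_force: [-4.4, -3.2, -0.6]
opening: 0.0619
finger_force: 30.0
n 86 lid-P mm [-23.9  -7.3] theta 107.0 x -38.0 -14.0 z -23.0 10.0
t: 21.85
tool_pos: [0.3159, -0.5022, -0.036]
ee_rot: [1.0, -0.001, -0.001, -0.0]
ft_force: [-4.6, -2.5, -0.7]
opening: 0.0615
finger_force: 30.0
n 95 lid-P mm [-24.3  -8.5] theta 109.4 x -35.0 -15.0 z -28.0 11.0
side P px [193.5 271.5] 30mm= 12.8
....f..fff.................fff.fwwwwwwwwwwWW............
f.fff..ffwwwwwwwwwwWwWwwwWWWWWWWWWWWWWWWWWWW............
ffff....fwWWWWWWWWWWWWWWWWWWWWWWWWWWWWWWWWWW............
..ffff...wWWWWWWWWWWWWWWWWWWWWWWWWWWWWWWWWWW............
fff......wWWWWWWWWWWWWWWWWWWWWWWWWWWWWWWWWWW............
......ff.wWWWWWWWWWWWWWWWWWWWWWWWWWWWWWwwwWW............
.ff.ff.ffwWWWwwWWWWWWWWWWWWWWWWWWWWWWWw..wWW............
.fffffff.wWWw..wWWWWWWWWWWWWWWWWWWW
[... 689 characters left out ...]
WWf.............
f.f.ff.f....f..bbbbbbbbWWWWWWWWWWWWWWWWWWWff............
..f..f...fff...bbbbbbbfWWWWWWWWWWWWWWWWWWw.f............
...f..fff..f...bbbbbbbfWWWWWWWWWWWWWWWWWWwf.............
.fff.f.f..ff..bbbbbbbbwWWWWWWWWWWWWWWWWWwfff............
ffffff.f.ff...bbbbbbbbWWWWWWWWWWWWWWWWWWwfff............
ff.fff..ffff.bbbbbbbbfWWWWWWWWWWWWWWWWWWwfff............
...f..f.....f.bbbbbbbwWWWWWWWWWWWWWWWWWWffff............
....f...f.f.ff.bbbbbfwWWWWWWWWWWWWWWWWWwffff............
f......fffffffffw.f.wwWWWWWWWWWWWWWWWWWwffff............
f...fffffffffffffffffffwwWWWWWWWWWWWWWwfffff............
..f.ffff....ffffffff....wWWWWWWWWWWWWwwfwfwf............
.f...fffffffffffffffff..wWWWWWWWWwwWwwffwfff............
```

About 80° now. Stage 2: lift out, bring the edge under the body wall near the base, and repeat the arc.

```bash
python3 -m inch '[{"grip":0.5,"dp":[-0.08,0,-0.1],"turn":0},{"grip":0.5,"dp":[0,0,-0.2],"turn":0},{"grip":0.5,"dp":[0,0,-0.2],"turn":0},{"grip":0.5,"dp":[0.07,0,-0.05],"turn":0},{"grip":0.5,"dp":[0.08,0,0],"turn":0},{"grip":0.5,"dp":[0,0,0.1],"turn":0},{"grip":0.5,"dp":[0,0,0],"turn":0}]'; python3 -c "
from h import *
ang()"
python3 -m inch '[{"grip":0.5,"dp":[0,0,0.035],"turn":0},{"grip":0.5,"dp":[-0.02,0,0.035],"turn":0},{"grip":0.5,"dp":[-0.025,0,0.025],"turn":0},{"grip":0.5,"dp":[-0.025,0,0.025],"turn":0},{"grip":0.5,"dp":[0,0,0],"turn":0}]'; python3 -c "
from h import *
ang();grid(r=(16,28))"
```

```text
t: 22.53
tool_pos: [0.3296, -0.5002, 0.0292]
ee_rot: [1.0, 0.001, -0.0, -0.002]
ft_force: [0.2, 1.0, -3.2]
opening: 0.0618
finger_force: 30.0
n 125 lid-P mm [-21.8  -4.3] theta 101.2 x -35.0 -11.0 z -27.0 18.0
t: 23.0
tool_pos: [0.315, -0.5022, 0.013]
ee_rot: [1.0, -0.002, -0.001, -0.001]
ft_force: [-0.2, 0.0, -2.4]
opening: 0.0618
finger_force: 30.0
n 109 lid-P mm [-24.5  -5.6] theta 103.0 x -37.0 -15.0 z -28.0 15.0
side P px [192.9 253.1] 30mm= 13.0
.......wWWWWWWWWWWWWWWWWWWWWWWWWWWWWWWWWWWW.............
.f.....wWWWWWWWWWWWWWWWWWWWWWWWWWWWWWWWWWWWf............
....f...wWWWWWWWWWWWWWWWWWWWWWWWWWWWWWwwWWW.............
.ff.....wWWWwwWWWWWWWWWWWWWWWWWWWWWWWw..wWW.............
ff..f...wWW..fWWWWWWWWWWWWWWWWWWWWWWWwwwwWWf............
..ff....wWWw.wWWWWWWWWWWWWWWWWWWWWWWWWWWWWWw............
.....f..wWWWwWWWWWWWWWWWWWWWWWWWWWWWWWWWWWWw............
........wWWWWWWWWWWWWWWWWWWWWWWWWWWWWWWWWWWw............
...f....wWWWWWWWWWWWWWWWWWWWWWWWWWWWWWWWWWWf............
....f...wWWWWwWWWWWWWWWWWWWWWWWWWWWWWWWWWWW.............
........fwWWWwwwwfffffWWWWWWWWWWWWWWWWWWWWW.............
ffffff....fff...b
[... 479 characters left out ...]
Ww..............
ff.........f..bbbbbbbbWWWWWWWWWWWWWWWWWWWf..............
f.fff....f...bbbbbbbbfWWWWWWWWWWWWWWWWWWwf..............
.f...f.......bbbbbbbbWWWWWWWWWWWWWWWWWWWff..............
.......f.ff..bbbbbbbbWWWWWWWWWWWWWWWWWWWfff.............
.ffffffffff.bbbbbbbbfWWWWWWWWWWWWWWWWWWwfff.............
fffffffffff.bbbbbbbbwWWWWWWWWWWWWWWWWWWwff..............
....fff.f.fffbbbbbbfwWWWWWWWWWWWWWWWWWWfff..............
ff.f..f.f..ffff.bbb.wWWWWWWWWWWWWWWWWWW.ff..............
.ff.ff.ffff.f.f.....wWWWWWWWWWWWWWWWWWw.ff..............
..f...fffffff.f.....fffwWWWWWWWWWWWWWWffff..............
.......f...............wWWWWWWWWWWWWwf.fff..............
.f...f.....f...........wWWWWWwwwwwwwf.ffff..............
```

The base corner just missed the edge, so I'll go up, further in, and retry.

```bash
python3 -m inch '[{"grip":0.5,"dp":[0,0,-0.18],"turn":0},{"grip":0.5,"dp":[0.13,0,0],"turn":0},{"grip":0.5,"dp":[0,0,0.07],"turn":0},{"grip":0.5,"dp":[0,0,0.025],"turn":0},{"grip":0.5,"dp":[0,0,0.02],"turn":0},{"grip":0.5,"dp":[0,0,0],"turn":0}]'; python3 -c "
from h import *
ang()"
python3 -m inch '[{"grip":0.5,"dp":[-0.023,0,0.015],"turn":0},{"grip":0.5,"dp":[-0.023,0,0.015],"turn":0},{"grip":0.5,"dp":[-0.023,0,0.015],"turn":0},{"grip":0.5,"dp":[0,0,0],"turn":0}]'; python3 -c "
from h import *
ang()"
```

```text
t: 23.6
tool_pos: [0.3355, -0.5019, 0.0226]
ee_rot: [1.0, -0.001, -0.001, -0.001]
ft_force: [0.6, 0.3, -1.8]
opening: 0.0613
finger_force: 30.0
n 122 lid-P mm [-23.   -5.2] theta 102.7 x -36.0 -11.0 z -28.0 17.0
t: 23.98
tool_pos: [0.3261, -0.5025, 0.0174]
ee_rot: [1.0, -0.001, 0.001, 0.0]
ft_force: [1.1, 1.5, 4.1]
opening: 0.0619
finger_force: 30.0
n 111 lid-P mm [-21.7  -7.7] theta 109.6 x -30.0 -14.0 z -30.0 16.0
```

```bash
python3 -m inch '[{"grip":0.5,"dp":[-0.02,0,0.023],"turn":0},{"grip":0.5,"dp":[-0.02,0,0.023],"turn":0},{"grip":0.5,"dp":[-0.02,0,0.023],"turn":0},{"grip":0.5,"dp":[0,0,0],"turn":0}]'; python3 -c "
from h import *
ang()"
python3 -m inch '[{"grip":0.5,"dp":[-0.009,0,0.027],"turn":0},{"grip":0.5,"dp":[-0.009,0,0.027],"turn":0},{"grip":0.5,"dp":[-0.009,0,0.027],"turn":0},{"grip":0.5,"dp":[0,0,0],"turn":0}]'; python3 -c "
from h import *
ang();grid(r=(16,28))"
```

```text
t: 24.37
tool_pos: [0.316, -0.5025, 0.0068]
ee_rot: [1.0, -0.001, 0.0, 0.0]
ft_force: [-0.8, 1.5, 4.7]
opening: 0.0618
finger_force: 30.0
n 118 lid-P mm [-21.6  -7.5] theta 109.1 x -32.0 -14.0 z -35.0 14.0
t: 24.75
tool_pos: [0.3108, -0.5025, -0.0056]
ee_rot: [1.0, -0.002, -0.001, -0.0]
ft_force: [-4.3, 1.7, 4.9]
opening: 0.0623
finger_force: 30.0
n 120 lid-P mm [-24.4  -8. ] theta 108.2 x -36.0 -14.0 z -36.0 14.0
side P px [190.9 260.4] 30mm= 13.0
.......wWWWWWWWWWWWWWWWWWWWWWWWWWWWWWWWWWWW.............
...f...wWWWWWWWWWWWWWWWWWWWWWWWWWWWWWWWWWWWf............
..ff.f.wWWWWWWWWWWWWWWWWWWWWWWWWWWWWWWWWWWWf............
.fff....wWWWWWWWWWWWWWWWWWWWWWWWWWWWWWWWWWWf............
fffffff.wWWWWWWWWWWWWWWWWWWWWWWWWWWWWw..wWWw............
f.wff...wWWw.fWWWWWWWWWWWWWWWWWWWWWWWw..wWWf............
.fffff..wWWw..wWWWWWWWWWWWWWWWWWWWWWWWwwWWWf............
fffff.f.wWWWwwWWWWWWWWWWWWWWWWWWWWWWWWWWWWWf............
.fffff..wWWWWWWWWWWWWWWWWWWWWWWWWWWWWWWWWWWw............
ffffwfffwWWWWWWWWWWWWWWWWWWWWWWWWWWWWWWWWWWW............
..f.ffffwWWWWWWWWWWWWWWWWWWWWWWWWWWWWWWWWWWWw...........
fff..f...wWWWfWWffWW
[... 476 characters left out ...]
WWWWWW..........
...f...f.ff.ffbbbbbbbbWWWWWWWWWWWWWWWWWWWWWWWW..........
...f..ff.ffff.bbbbbbbbbWWWWWWWWWWWWWWWWWWWWWwf..........
.....ffffff.f.wbbbbbbbbWWWWWWWWWWWWWWWWWWWwf............
.fff......f...ffbbbbbbbWWWWWWWWWWWWWWWWWwff.............
f..ffff.ff...f.fbbbbbbbWWWWWWWWWWWWWWWwf.f.f............
f..fff.f.f.f.f.f.bbbbbbwWWWWWWWWWWWWwff.fffwff..........
ff...fff......f..bbbbbbfWWWWWWWWWWwfwffffffff...........
......f......f....bbbbbfWWWWWWWWw.ff.ffffffff...........
f...............f.fbbbbwWWWWWWWWf.ff.fffffff.f..........
.f.........f.......fbbbfWWWWWWWWf.ff.fffffff.f..........
......f.f.....f.ff....bfWWWWWWWWf.ffff.ffffff...........
ffff...fff..f..........wWWWWWWWWffff.ff.ffffff..........
```

About 118° and turning well. Continue.

```bash
python3 -m inch '[{"grip":0.5,"dp":[0.003,0,0.027],"turn":0},{"grip":0.5,"dp":[0.003,0,0.027],"turn":0},{"grip":0.5,"dp":[0.003,0,0.027],"turn":0},{"grip":0.5,"dp":[0,0,0],"turn":0}]'; python3 -c "
from h import *
ang()"
python3 -m inch '[{"grip":0.5,"dp":[0.01,0,0.027],"turn":0},{"grip":0.5,"dp":[0.01,0,0.027],"turn":0},{"grip":0.5,"dp":[0.01,0,0.027],"turn":0},{"grip":0.5,"dp":[0,0,0],"turn":0}]'; python3 -c "
from h import *
ang();grid(r=(16,28))"
```

```text
t: 25.18
tool_pos: [0.3111, -0.5024, -0.0179]
ee_rot: [1.0, -0.002, -0.002, -0.0]
ft_force: [-9.3, 1.5, 4.6]
opening: 0.0616
finger_force: 30.0
n 115 lid-P mm [-28.   -8.8] theta 107.5 x -42.0 -15.0 z -35.0 13.0
t: 25.57
tool_pos: [0.3146, -0.5023, -0.0302]
ee_rot: [1.0, -0.002, -0.002, -0.001]
ft_force: [-12.0, 0.4, 4.8]
opening: 0.0618
finger_force: 30.0
n 119 lid-P mm [-28.7 -12.4] theta 113.4 x -44.0 11.0 z -34.0 11.0
side P px [192.9 269.4] 30mm= 12.8
.ffffff.........ff.fffwwwwwwwwwwwwwwwwwwWWWf............
fffff...wWWwwwwWWWWWWWWWWWWWWWWWWWWWWWWWWWWf............
..fffff.wWWWWWWWWWWWWWWWWWWWWWWWWWWWWWWWWWW.............
ff..ff..wWWWWWWWWWWWWWWWWWWWWWWWWWWWWWWWWWW.............
ff.....fwWWWWWWWWWWWWWWWWWWWWWWWWWWWWWWWWWWf............
ff......wWWWWWWWWWWWWWWWWWWWWWWWWWWWWWffwWWf............
f...ff..fWWWf.wWWWWWWWWWWWWWWWWWWWWWWw..wWWw............
.f...ff..wWwf.wWWWWWWWWWWWWWWWWWWWWWWWwwWWWW............
.ff.fffffwWWwwWWWWWWWWWWWWWWWWWWWWWWWWWWWWWW............
ffff.ff..wWWWWWWWWWWWWWWWWWWWWWWWWWWWWWWWWWW............
..f......wWWWWWWWWWWWWWWWWWWWWWWWWWWWWWWWWWW............
.f..fff.fwWW
[... 484 characters left out ...]
.ff.............
.....f...wbbbbbbbbbWWWWWWWWWWWWWWWWWWWwfffff............
f...f.ff..bbbbbbbbbbfWWWWWWWWWWWWWWWww.ffff.............
f.f.f.f.f..bbbbbbbbbbbWWWWWWWWWWWWWWff.fffwf............
....ff..ffffbbbbbbbbbbbWWWWWWWWWWWWwffffffff............
fff..ff...fffbbbbbbbbbbwWWWWWWWWbbffffffwfff............
ffff.....f.fffbbbbbbbbbfWWWWWWWWbbffffffffff............
fffff..........bbbbbbbbwWWWWWWWWffffffwfffff............
..f.fff......ff.wbbbbbbfWWWWWWWWffffffffffff............
..........fff..ffffbbbbfWWWWWWWWf.fffwffffff............
.f.....ff.f..ffffffffbbfWWWWWWWWf.ffffffffff............
..f...ffff..ffffwfffff.wWWWWWWWWf.fffffwwfff............
..f.fff.f.fffff.ff.ffffwWWWWWWWWf.ffffffffwf............
```

The jar is at about 135° but the pads have slid about 12 mm toward one side. I'll finish on the grippy mat, landing on the lid rim and drawing toward -x so it rolls flat onto the lid. Carry it to about (0.484,0.06).

```bash
python3 -m inch '[{"grip":0.5,"dp":[-0.08,0,0],"turn":0},{"grip":0.5,"dp":[-0.02,0,-0.15],"turn":0},{"grip":0.5,"dp":[0,0,-0.2],"turn":0},{"grip":0.5,"dp":[0,0,-0.25],"turn":0},{"grip":0.5,"dp":[0,0,-0.25],"turn":0},{"grip":0.5,"dp":[0,0,-0.15],"turn":0},{"grip":0.5,"dp":[0.06,-0.18,0],"turn":0},{"grip":0.5,"dp":[0.06,-0.18,0],"turn":0},{"grip":0.5,"dp":[0.06,-0.18,0],"turn":0},{"grip":0.5,"dp":[0.06,-0.18,0],"turn":0},{"grip":0.5,"dp":[0.06,-0.18,0],"turn":0},{"grip":0.5,"dp":[0.06,-0.18,0],"turn":0},{"grip":0.5,"dp":[0.06,-0.18,0],"turn":0},{"grip":0.5,"dp":[0.06,-0.18,0],"turn":0},{"grip":0.5,"dp":[0.06,-0.18,0],"turn":0},{"grip":0.5,"dp":[0.06,-0.18,0],"turn":0}]'
python3 -m inch '[{"grip":0.5,"dp":[0.06,-0.18,0],"turn":0},{"grip":0.5,"dp":[0.06,-0.18,0],"turn":0},{"grip":0.5,"dp":[0.06,-0.18,0],"turn":0},{"grip":0.5,"dp":[0.06,-0.18,0],"turn":0},{"grip":0.5,"dp":[0.06,-0.18,0],"turn":0},{"grip":0.5,"dp":[0.06,-0.18,0],"turn":0},{"grip":0.5,"dp":[0.06,-0.18,0],"turn":0},{"grip":0.5,"dp":[0.06,-0.18,0],"turn":0},{"grip":0.5,"dp":[0.06,-0.18,0],"turn":0},{"grip":0.5,"dp":[0.06,-0.18,0],"turn":0},{"grip":0.5,"dp":[0.06,-0.18,0],"turn":0},{"grip":0.5,"dp":[0,0,0],"turn":0},{"grip":0.5,"dp":[0,0,0],"turn":0}]'; python3 -c "
from h import *
ang();grid(r=(14,24))
for n in ['scene','side']:
    i,K,D,T=cam(n);hsv=cv2.cvtColor(i,cv2.COLOR_RGB2HSV)
    m=cv2.inRange(hsv,(90,40,70),(108,110,150));k,l,st,ce=cv2.connectedComponentsWithStats(m);j=1+st[1:,4].argmax()
    v=np.argwhere(l==j)[:,::-1].astype(np.float32);P=plane(v,.002,K,D,T);b=cv2.minAreaRect(P[:,:2].astype(np.float32));print(n,b)
"
```

```text
t: 27.0
tool_pos: [0.3942, -0.2315, 0.12]
ee_rot: [1.0, -0.001, 0.0, 0.0]
ft_force: [-0.2, -0.5, -3.0]
opening: 0.0617
finger_force: 30.0
t: 28.08
tool_pos: [0.4939, 0.0658, 0.1197]
ee_rot: [1.0, 0.001, 0.0, 0.0]
ft_force: [0.1, -0.6, -2.6]
opening: 0.062
finger_force: 30.0
n 55 lid-P mm [-25.5  -4.1] theta 99.2 x -44.0 -9.0 z -24.0 15.0
side P px [245.6 142.2] 30mm= 8.6
...............wWWWWWWWWWWWWWWWWWWWWWw..........
...............wWWWWWWWWWWWWWWWWWWWWWw..........
...............wfWWWWWWWWWWWWWWWWW..ff..........
..............WWWWWWWWWWWWWWWWWWWW..............
.............wWWWWWWWWWWWWWWWWWWWW..............
............wWWWWWWWWWWWWWWWWWWWWW..............
...........fwwwWWWWWWWWWWWWWWWWWWW..............
...........wwwWWWWWWWWWWWWWWWWWWWWf.............
...........wwwWWWWWWWWWWWWWWWWWWWWW.............
...........wwfWWWWWWWWWWWWWWWWWWWWWwffffwwwwwwww
...........wfbfWWWWWWWWWWWWWWWWWWWwwwwwwwwwwwwww
...........fbbbWWWWWWWWWWWWWWWWWWwwwwwwwwwwwwwww
...........bbbbbfWWWWWWWWWWWWWWWWwwwwwwwwwwwwwww
..........fbbbbbbfWWWWWWWWWWWWWWwwwwwwwwwwwwwwww
...........bbbbbbbbWWWWWPWWWWWWWwwwwwwww
[... 169 characters left out ...]
..fbbbbbbwWWWWWww..................
.................bbbbbwWWWWW....................
...................bbbwWWWWW....................
....................fbwWWWWW....................
......................wWWWww....................
................................................
................................................
............fwwwwwwwwwwwwwWWWWWWWWWWWWWWWwwwwwww
WWWWWWWWWWWWWWWWWWWWWWWWWWWWWWWWWWWWWWWWWWWWWWWW
WWWWWWWWWWWWWWWWWWWWWWWWWWWWWWWWWWWWWWWWWWWWWWWW
scene ((0.4609525501728058, 0.06448464840650558), (0.21183067560195923, 0.18027763068675995), 76.49958038330078)
side ((0.9338356256484985, -0.4464004635810852), (0.02053304761648178, 0.0907883271574974), 75.69425964355469)
```

Tilt is about 142°, and the mat centre is (0.461,0.064). Lower to contact.

```bash
python3 -m inch '[{"grip":0.5,"dp":[0,0,0.13],"turn":0},{"grip":0.5,"dp":[0,0,0.13],"turn":0},{"grip":0.5,"dp":[0,0,0.13],"turn":0},{"grip":0.5,"dp":[0,0,0.08],"turn":0},{"grip":0.5,"dp":[0,0,0.04],"turn":0},{"grip":0.5,"dp":[0,0,0],"turn":0}]'
python3 -m inch '[{"grip":0.5,"dp":[0,0,0.02],"turn":0},{"grip":0.5,"dp":[0,0,0.02],"turn":0},{"grip":0.5,"dp":[0,0,0],"turn":0}]'
python3 -m inch '[{"grip":0.5,"dp":[0,0,0.02],"turn":0},{"grip":0.5,"dp":[0,0,0],"turn":0}]'; python3 -c "
from h import *
ang();grid(r=(12,24))"
```

```text
t: 28.78
tool_pos: [0.4932, 0.063, 0.0427]
ee_rot: [1.0, -0.002, -0.001, 0.0]
ft_force: [1.1, 0.3, -2.4]
opening: 0.0619
finger_force: 30.0
t: 29.03
tool_pos: [0.4939, 0.0643, 0.0378]
ee_rot: [1.0, -0.001, 0.0, -0.0]
ft_force: [0.3, 0.3, -2.3]
opening: 0.0618
finger_force: 30.0
t: 29.2
tool_pos: [0.4938, 0.0645, 0.0346]
ee_rot: [1.0, -0.001, 0.0, -0.0]
ft_force: [0.0, 0.5, -2.6]
opening: 0.0617
finger_force: 30.0
n 51 lid-P mm [-26.   -6.1] theta 103.2 x -44.0 -9.0 z -24.0 14.0
side P px [245.5 165.4] 30mm= 8.4
..f..........fwwwWWWWWWWWWWWWWWWWWWWWWWWWWwwwwww
wwWWWWWWWWWWWWWWWWWWWWWWWWWWWWWWWWWWWWWWWWWWWWWW
WWWWWWWWWWWWWWWWWWWWWWWWWWWWWWWWWWWWWWWWWWWWWWWW
WWWWWWWWWWWWWWWWWWWWWWWWWWWWWWWWWWWWWWWWWWWWWWWW
WWWWWWWWWWWWWWWWWWWWWWWWWWWWWWWWWWWWWWWWWWWWWWWW
WWWWWWWWWWWWWWWwfWWWWWWWWWWWWWWWWWWWWWWWWWWWWWWW
WWWWWWWWWWWWWWWWWWWWWWWWWWWWWWWWWWWWWWWWWWWwww..
WWWWWWWWWWWWWWWWWWWWWWWWWWWWWWWWWWWWwwfff.......
WWWWWWWWWWWWWWfWWWWWWWWWWWWWWWWWWWWw............
.wWWWWWWWWWWWWbfWWWWWWWWWWWWWWWWWWw.............
...wWWWWWWWWWbbbfWWWWWWWWWWWWWWWWwf.....fwwwwwww
.......wWWWWWbbbbfWWWWWWWWWWWWWWWWwwWWWWWWWWWWWW
............bbbbbbfWWWWWPWWWWWWWWWWWWWWWWWWWWW.f
............bbbbbbbbWWWWWWWWWWWWf..............W
.f...........bbbbbbbbfWWWWWWWWWw..............wW
wwwwwwwwwwwwwwfbbbbbbbfWWWWWWWw...............wW
wwwwwwwwwwwwwwwfbbbbbbbwWWWWWWwwwwff..........wW
wwwwwwwwwwwwwwwwwbbbbbbwWWWWWwwwwwwwwwwwwfwf..wW
wwwwwwwwwwwwwwwwwwfbbbbwWWWWWwwwwwwwwwwwwww...fW
wwwwwwwwwwwwwwwwwwwwfbbwWWWWWwwwwwwwwwwwwww.....
wwwwwwwwwwwwwwwwwwwwwwwwWWWWwwwwwwwwwwwwwww.....
wwwwwwwwwwwwwwwwwwwwwwwwwwwwwwwwwwwwwwwwww......
wwwwwwwwwwwwwwwwwwwwwwwwwwwwwwwwwwwwwwwwww......
wwwwwwwwwwwwwwwwwwwwwwwwwwwwwwwwwwwwwwwwww......
```

```bash
python3 -m inch '[{"grip":0.5,"dp":[0,0,0.02],"turn":0},{"grip":0.5,"dp":[0,0,0.02],"turn":0},{"grip":0.5,"dp":[0,0,0],"turn":0}]'
python3 -m inch '[{"grip":0.5,"dp":[0,0,0.015],"turn":0},{"grip":0.5,"dp":[0,0,0],"turn":0}]'
python3 -m inch '[{"grip":0.5,"dp":[0,0,0.015],"turn":0},{"grip":0.5,"dp":[0,0,0],"turn":0}]'
python3 -m inch '[{"grip":0.5,"dp":[0,0,0.015],"turn":0},{"grip":0.5,"dp":[0,0,0],"turn":0}]'
```

```text
t: 29.55
tool_pos: [0.4935, 0.0643, 0.0281]
ee_rot: [1.0, -0.001, -0.0, 0.0]
ft_force: [0.3, -0.0, -2.9]
opening: 0.062
finger_force: 30.0
t: 29.72
tool_pos: [0.4936, 0.0642, 0.0259]
ee_rot: [1.0, -0.001, -0.0, 0.0]
ft_force: [0.7, 0.5, -3.0]
opening: 0.0617
finger_force: 30.0
t: 29.88
tool_pos: [0.4937, 0.0643, 0.0238]
ee_rot: [1.0, -0.001, -0.0, 0.0]
ft_force: [0.6, -0.2, -2.7]
opening: 0.0617
finger_force: 30.0
t: 30.05
tool_pos: [0.4937, 0.0643, 0.0215]
ee_rot: [1.0, -0.001, -0.0, 0.0]
ft_force: [-0.3, -0.3, -2.4]
opening: 0.0617
finger_force: 30.0
```

```bash
python3 -m inch '[{"grip":0.5,"dp":[0,0,0.015],"turn":0},{"grip":0.5,"dp":[0,0,0],"turn":0}]'
python3 -m inch '[{"grip":0.5,"dp":[0,0,0.013],"turn":0},{"grip":0.5,"dp":[0,0,0],"turn":0}]'
python3 -c "
from h import *
ang();grid(r=(12,24))"
```

```text
t: 30.22
tool_pos: [0.4937, 0.0643, 0.0193]
ee_rot: [1.0, -0.001, -0.0, 0.0]
ft_force: [1.0, 0.5, -2.8]
opening: 0.0618
finger_force: 30.0
t: 30.38
tool_pos: [0.4938, 0.0643, 0.0175]
ee_rot: [1.0, -0.001, 0.0, -0.0]
ft_force: [-0.2, -0.0, -0.6]
opening: 0.0618
finger_force: 30.0
n 54 lid-P mm [-27.6  -4.5] theta 99.3 x -44.0 -9.0 z -22.0 16.0
side P px [245.5 170. ] 30mm= 8.4
WWWWWWWWWWWWWWWWWWWWWWWWWWWWWWWWWWWWWWWWWWWWWWWW
WWWWWWWWWWWWWWWWWWWWWWWWWWWWWWWWWWWWWWWWWWWwww..
WWWWWWWWWWWWWWWWWWWWWWWWWWWWWWWWWWWWwwwfw.......
WWWWWWWWWWWWWWWWWWWWWWWWWWWWWWWWW...............
.wWWWWWWWWWWWWWWWWWWWWWWWWWWWWWWWw..............
...fWWWWWWWWWWWWWWWWWWWWWWWWWWWWWWW.....ffwwwwww
.......wWWWWWWWWWWWWWWWWWWWWWWWWWWWWWWWWWWWWWWWW
............wWWWWWWWWWWWWWWWWWWWWWWWWWWWWWWWWWff
.............bbWWWWWWWWWWWWWWWWWWWw............W
............bbbfWWWWWWWWWWWWWWWWWWw...........wW
wwwwwwwwwwwfbbbbfWWWWWWWWWWWWWWWWW............wW
wwwwwwwwwwwwbbbbbfWWWWWWWWWWWWWWWwf...........wW
wwwwwwwwwwwwbbbbbbfWWWWWPWWWWWWWwwwwwwwwwwwf..wW
wwwwwwwwwwwwfbbbbbbbfWWWWWWWWWWWwwwwwwwwwww...wW
wwwwwwwwwwwwwfbbbbbbbfWWWWWWWWWwwwwwwwwwwww.....
wwwwwwwwwwwwwwwbbbbbbbbwWWWWWWwwwwwwwwwwwww.....
wwwwwwwwwwwwwwwwbbbbbbbwWWWWWwwwwwwwwwwwww......
wwwwwwwwwwwwwwwwwfbbbbbwWWWWWwwwwwwwwwwwww......
wwwwwwwwwwwwwwwwwwwfbbbWWWWWWwwwwwwwwwwwww......
wwwwwwwwwwwwwwwwwwwwwffwWWWWWwwwwwwwwwwwwf......
wwwwwwwwwwwwwwwwwwwwwwwwWWWWwwwwwwwwwwwww.......
wwwwwwwwwwwwwwwwwwwwwwwwwwwwwwwwwwwwwwwww.......
wwwwwwwwwwwwwwwwwwwwwwwwwwwwwwwwwwwwwwwWw.......
wwwwwwwwwwwwwwwwwwwwwwwwwwwwwwwwwwwwwwww........
```

Rim contact. Now press slightly and draw toward -x.

```bash
python3 -m inch '[{"grip":0.5,"dp":[-0.01,0,0.01],"turn":0},{"grip":0.5,"dp":[-0.02,0,0.004],"turn":0},{"grip":0.5,"dp":[-0.02,0,0.004],"turn":0},{"grip":0.5,"dp":[0,0,0],"turn":0}]'
python3 -c "
from h import *
ang()"
python3 -m inch '[{"grip":0.5,"dp":[-0.02,0,0.008],"turn":0},{"grip":0.5,"dp":[-0.02,0,0.008],"turn":0},{"grip":0.5,"dp":[0,0,0],"turn":0}]'
python3 -c "
from h import *
ang();grid(r=(12,24))"
```

```text
t: 30.82
tool_pos: [0.4903, 0.0643, 0.0161]
ee_rot: [1.0, -0.001, 0.004, 0.0]
ft_force: [5.9, 0.1, 8.6]
opening: 0.0619
finger_force: 30.0
n 49 lid-P mm [-26.5  -5.2] theta 101.1 x -41.0 -9.0 z -24.0 17.0
t: 31.12
tool_pos: [0.4838, 0.0643, 0.0136]
ee_rot: [1.0, -0.001, 0.004, 0.0]
ft_force: [5.7, 0.9, 10.6]
opening: 0.0618
finger_force: 30.0
n 48 lid-P mm [-19.5  -7.9] theta 112.1 x -38.0 19.0 z -23.0 13.0
side P px [242.7 171.1] 30mm= 8.4
WWWWWWWWWWWWWWWWWWWWWWWWWWWWWWWWWWWWWWWWWWWWWwwf
wWWWWWWWWWWWWWWWWWWWWWWWWWWWWWWWWWWWWWwwwff.....
.wWWWWWWWWWWWWWWWWWWWWWWWWWWWWWWWw.w............
...wWWWWWWWWWWWWWWWWWWWWWWWWWWWWWWf.............
.....wWWWWWWWWWWWWWWWWWWWWWWWWWWWWW.......ffwwww
.........wWWWWWwWWWWWWWWWWWWWWWWWWWwwwWWWWWWWWWW
..............wWWWWWWWWWWWWWWWWWWWWWWWWWWWWWWWWW
..............wWWWWWWWWWWWWWWWWWWWw.............
..............wWWWWWWWWWWWWWWWWWWW..............
wwwwwwwwwwwwfbbWWWWWWWWWWWWWWWWWWW..............
wwwwwwwwwwwwwbbfWWWWWWWWWWWWWWWWWwwwff..........
wwwwwwwwwwwwfbbbfWWWWWWWWWWWWWWWWwwwwwwwwwwwwf..
wwwwwwwwwwwwfbbbbbWWWWWWPWWWWWWWwwwwwwwwwwwww...
wwwwwwwwwwwwfbbbbbbfWWWWWWWWWWWWwwwwwwwwwwwww...
wwwwwwwwwwwwwbbbbbbbbbWWWWWWWWWWwwwwwwwwwwwww...
wwwwwwwwwwwwwwbbbbbbbbwWWWWWbfwwwwwwwwwwwwww....
wwwwwwwwwwwwwwwfbbbbbbWWWWWWbbwwwwwwwwwwwwww....
wwwwwwwwwwwwwwwwwfbbbbwWWWWWbbwwwwwwwwwwwwww....
wwwwwwwwwwwwwwwwwwwfbbwWWWWWbfwwwwwwwwwwwwwf....
wwwwwwwwwwwwwwwwwwwwwwwWWWWWfwwwwwwwwwwwwww.....
wwwwwwwwwwwwwwwwwwwwwwwWWWWwwwwwwwwwwwwwwww.....
wwwwwwwwwwwwwwwwwwwwwwwwwwwwwwwwwwwwwwwwwWw.....
wwwwwwwwwwwwwwwwwwwwwwwwwwwwwwwwwwwwwwwwww......
wwwwwwwwwwwwwwwwwwwwwwwwwwwwwwwwwwwwwwwwww......
```

```bash
python3 -m inch '[{"grip":0.5,"dp":[-0.02,0,0.004],"turn":0},{"grip":0.5,"dp":[-0.02,0,0.004],"turn":0},{"grip":0.5,"dp":[0,0,0],"turn":0}]'
python3 -c "
from h import *
ang()"
python3 -m inch '[{"grip":0.5,"dp":[-0.02,0,0.002],"turn":0},{"grip":0.5,"dp":[-0.02,0,0.002],"turn":0},{"grip":0.5,"dp":[0,0,0],"turn":0}]'
python3 -c "
from h import *
ang();grid(r=(12,24))"
```

```text
t: 31.47
tool_pos: [0.4776, 0.0643, 0.0122]
ee_rot: [1.0, -0.001, 0.004, 0.0]
ft_force: [5.1, -0.6, 6.7]
opening: 0.0618
finger_force: 30.0
n 41 lid-P mm [-12.2  -9.8] theta 128.7 x -35.0 25.0 z -21.0 7.0
t: 31.77
tool_pos: [0.4716, 0.0642, 0.0115]
ee_rot: [1.0, -0.001, 0.004, 0.0]
ft_force: [4.9, -0.3, 6.5]
opening: 0.062
finger_force: 30.0
n 38 lid-P mm [-11.4  -9.7] theta 130.3 x -33.0 24.0 z -24.0 7.0
side P px [239.3 171.8] 30mm= 8.4
....fWWWWWWWWWWWWWWWWWWWWWWWWWWWWWWWWWWWWWwwwfw.
.....wWWWWWWWWWWWWWWWWWWWWWWWWWWWWWWWw..........
.......wWWWWWWWWWWWWWWWWWWWWWWWWWWWW............
.........wWWWWWWWWWWWWWWWWWWWWWWWWWW..........fw
.............wWWWWWWWWWWWWWWWWWWWWWWwwwwwwWWWWWW
................wWWWWWWWWWWWWWWWWWWWWWWWWWWWWWWW
................wWWWWWWWWWWWWWWWWWWw............
...w............wWWWWWWWWWWWWWWWWWW.............
..wWwwwwwwwwwwwwWWWWWWWWWWWWWWWWWWW.............
.fwwwwwwwwwwwwwwWWWWWWWWWWWWWWWWWWwwwwwwf.......
fwwwwwwwwwwwwwwbbWWWWWWWWWWWWWWWWWwwwwwwwwwwwwww
fwwwwwwwwwwwwwwbbbWWWWWWWWWWWWWWWWwwwwwwwwwwwwww
wwwwwwwwwwwwwwwbbbbbWWWWPWWWWWWWWwwwwwwwwwwwwwww
wwwwwwwwwwwwwwwbbbbbbbWWWWWWWWWWWwwwwwwwwwwwwwww
wwwwwwwwwwwwwwwbbbbbbbfWWWWWWWWbfwwwwwwwwwwwwwww
wwwwwwwwwwwwwwwwbbbbfbfWWWWWbbbbbwwwwwwwwwwwwwww
wwwwwwwwwwwwwwwwwbbbbbfWWWWWfbbbwwwwwwwwwwwwwwww
wwwwwwwwwwwwwwwwwwwfbbfWWWWWfbbbwwwwwwwwwwwwwwwf
wwwwwwwwwwwwwwwwwwwwwfwWWWWWfbbfwwwwwwwwwwwwwww.
wwwwwwwwwwwwwwwwwwwwwwwWWWWWwwwwwwwwwwwwwwwwwww.
wwwwwwwwwwwwwwwwwwwwwwwWWWwwwwwwwwwwwwwwwwwwwWw.
wwwwwwwwwwwwwwwwwwwwwwwwwwwwwwwwwwwwwwwwwwwwww..
wwwwwwwwwwwwwwwwwwwwwwwwwwwwwwwwwwwwwwwwwwwwww..
wwwwwwwwwwwwwwwwwwwwwwwwwwwwwwwwwwwwwwwwwwwwww..
```

```bash
python3 -m inch '[{"grip":0.5,"dp":[-0.02,0,0],"turn":0},{"grip":0.5,"dp":[-0.02,0,0],"turn":0},{"grip":0.5,"dp":[0,0,0],"turn":0}]'
python3 -c "
from h import *
ang();grid(r=(10,22))"
```

```text
t: 32.12
tool_pos: [0.4656, 0.0642, 0.0115]
ee_rot: [1.0, -0.001, 0.003, 0.0]
ft_force: [4.7, -0.3, 6.2]
opening: 0.0619
finger_force: 30.0
n 41 lid-P mm [-10.4 -10.6] theta 135.3 x -30.0 23.0 z -24.0 4.0
side P px [237.5 171.8] 30mm= 8.4
......wWWWWWWWWWWWWWWWWWWWWWWWWWW...........
........wWWWWWWWWWWWWWWWWWWWWWWWWw..........
............wWWWWWWWWWWWWWWWWWWWWWfwwwwwwWWW
.............wWWWWWWWWWWWWWWWWWWWWWWWWWWWWWW
.............wWWWWWWWWWWWWWWWWWWW...........
..w..........wWWWWWWWWWWWWWWWWWWw...........
.wWwwwwwwwwwwWWWWWWWWWWWWWWWWWWW............
fwwwwwwwwwwwwwWWWWWWWWWWWWWWWWWWwwwwwwwff...
wwwwwwwwwwwwfbWWWWWWWWWWWWWWWWWWwwwwwwwwwwww
wwwwwwwwwwwwffbWWWWWWWWWWWWWWWWwwwwwwwwwwwww
wwwwwwwwwwwwfbbbbWWWWWPWWWWWWWWwwwwwwwwwwwww
wwwwwwwwwwwwbbbbbbbWWWWWWWWWWWwwwwwwwwwwwwww
wwwwwwwwwwwwfbbbbbbbWWWWWWwWbbwwwwwwwwwwwwww
wwwwwwwwwwwwwbbbbbbbWWWWWWbbbfwwwwwwwwwwwwww
wwwwwwwwwwwwwwfbbbbbWWWWWWbbbbwwwwwwwwwwwwww
wwwwwwwwwwwwwwwwfbbbWWWWWwbbbwwwwwwwwwwwwwww
wwwwwwwwwwwwwwwwwwffWWWWWWbbfwwwwwwwwwwwwwww
wwwwwwwwwwwwwwwwwwwwWWWWWWfwwwwwwwwwwwwwwwww
wwwwwwwwwwwwwwwwwwwwwWWWwwwwwwwwwwwwwwwwwwww
wwwwwwwwwwwwwwwwwwwwwwwwwwwwwwwwwwwwwwwwwwww
```

Nearly there, within about 10–15° of flat. Open just slightly so the jar settles between the pads.

```bash
python3 -m inch '[{"grip":0.338,"dp":[0,0,0],"turn":0},{"grip":0.334,"dp":[0,0,0],"turn":0},{"grip":0.33,"dp":[0,0,0],"turn":0},{"grip":0.326,"dp":[0,0,0],"turn":0},{"grip":0.32,"dp":[0,0,0],"turn":0},{"grip":0.31,"dp":[0,0,0],"turn":0},{"grip":0.3,"dp":[0,0,0],"turn":0},{"grip":0.3,"dp":[0,0,0],"turn":0}]'
python3 -c "
from h import *
ang();grid(r=(12,22))"
```

```text
t: 32.88
tool_pos: [0.4619, 0.0644, 0.0106]
ee_rot: [1.0, -0.001, -0.0, 0.0]
ft_force: [1.4, 0.2, -0.1]
opening: 0.0648
finger_force: 0.0
n 45 lid-P mm [ -5.2 -17.2] theta 163.1 x -30.0 27.0 z -27.0 -6.0
side P px [236.6 172.1] 30mm= 8.4
....wWWWWWWWWWWWWWWWWWWWWWWWWWWWWWWwWWWWWWww
.....fWWWWWWWWWWWWWWWWWWWWWWWWWWWWw..ff.....
.......wWWWWWWWWWWWWWWWWWWWWWWwwfw..........
.........wWWWWWWWWWWWWWWWWWWWWf..fw.........
...........fWWWWWWWWWWWWWWWWWW...wWwwwwwwWWW
...........wWWWWWWWWWWWWWWWWWWwwwwWWWWWWWWWW
............WWWWWWWWWWWWWWWWWWf.............
...w........wWWWWWWWWWWWWWWWWWw.............
..wWwwwwwwwwwWWWWWWWWWWWWWWWWWf.............
.fwwwwwwwwwwwWWWWWWWWWWWWWWWWWwwwwwwwwwwf...
.wwwwwwwwwwwwWWWWWWWWWWWWWWWWWwwwwwwwwwwwwww
wwwwwwwwwwwwwWWWWWWWWWWWWWWWWWwwwwwwwwwwwwww
wwwwwwwwwwwwwWWWWWWWWWPWWWWWWWwwwwwwwwwwwwww
wwwwwwwwwwwwwWWWWWWWWWWWWWWWWWwwwwwwwwwwwwww
wwwwwwwwwwwwfbfWWWWWWWWWWWWWbbwwwwwwwwwwwwww
wwwwwwwwwwwwfbbbbfWWWWWWWWbbbbwwwwwwwwwwwwww
wwwwwwwwwwwwfbbbbbbbWWWWWWbbbbwwwwwwwwwwwwww
wwwwwwwwwwwwwbbbbbbbWWWWWWbbbfwwwwwwwwwwwwww
wwwwwwwwwwwwwfbbbbbbWWWWWWbbbfwwwwwwwwwwwwww
wwwwwwwwwwwwwwfbbbbbWWWWWWbfwwwwwwwwwwwwwwww
wwwwwwwwwwwwwwwwwfffwWWWWwwwwwwwwwwwwwwwwwww
wwwwwwwwwwwwwwwwwwwwwwwwwwwwwwwwwwwwwwwwwwww
wwwwwwwwwwwwwwwwwwwwwwwwwwwwwwwwwwwwwwwwwwww
wwwwwwwwwwwwwwwwwwwwwwwwwwwwwwwwwwwwwwwwwwww
```

The jar stands on its lid at about (0.46,0.064). Raise the grasp to mid-body, above the lid, and grip.

```bash
python3 -m inch '[{"grip":0.2,"dp":[0,0,0],"turn":0},{"grip":0.2,"dp":[0,0,0],"turn":0},{"grip":0.2,"dp":[0,0,-0.05],"turn":0},{"grip":0.2,"dp":[0,0,-0.05],"turn":0},{"grip":0.2,"dp":[-0.01,0,-0.05],"turn":0},{"grip":0.2,"dp":[0,0,0],"turn":0},{"grip":0.5,"dp":[0,0,0],"turn":0},{"grip":0.5,"dp":[0,0,0],"turn":0},{"grip":0.5,"dp":[0,0,0],"turn":0},{"grip":0.5,"dp":[0,0,0],"turn":0}]'
python3 -c "
from h import *
ang();grid(r=(12,22));print(np.round(ctrl.state()['joints'],2))"
```

```text
t: 33.82
tool_pos: [0.4608, 0.0645, 0.0332]
ee_rot: [1.0, -0.001, 0.0, -0.0]
ft_force: [-0.8, 0.9, 6.3]
opening: 0.0618
finger_force: 30.0
n 68 lid-P mm [ -1.3 -41.2] theta 178.1 x -29.0 28.0 z -49.0 -29.0
side P px [236.2 166. ] 30mm= 8.4
.wWWwWWwWWWWWWWWWWWWWWWWWWWWWWWWWWWWWWWWWWWW
..wWWWWWWWWWWWWWWWWWWWWWWWWWWWWWWWWWWWWWWWWW
..fWWWWWWWWWWWWWWWWwwWWWWWWWWWWWWWWWWWWWWWWW
...fWWWWWWWWWWWWWWWwwWWWWWWWWWWWWWWWWWWWWWWW
...fWWWWWWWWWWWWWWWwwWWWWWWWWWWWWWWWWWWWWWWW
....fWWWWWWWWWWWWWWWWWWWWWWWWWWWWWWWWWWWWWWW
.....wWWWWWWWWWWWWWWWWWWWWWWWWWWwwWwwWWWWWWw
......wWWWWWWWWWWWWWWWWWWWWWWWWw......f.....
........wWWWWWWWWWWWWWWWWWWWWWWw............
..........wWWWWWWWWWWWWWWWWWWWW...fw........
............fWWWWWWWWWWWWWWWWWW...wWwwwwwwwW
............wWWWWWWWWWWWWWWWWWWwwwwWWWWWWWWW
............fWWWWWWWWWPWWWWWWWWw............
....w.......fWWWWWWWWWWWWWWWWWWf............
...wWwwwwwwwwWWWWWWWWWWWWWWWWWWf............
..wwwwwwwwwwwwWWWWWWWWWWWWWWWWWwwwwwwwwwwff.
.fwwwwwwwwwwwwWWWWWWWWWWWWWWWWWwwwwwwwwwwwww
.fwwwwwwwwwwwwWWWWWWWWWWWWWWWWWwwwwwwwwwwwww
.wwwwwwwwwwwwwWWWWWWWWWWWWWWWWWwwwwwwwwwwwww
wwwwwwwwwwwwwwWWWWWWWWWWWWWWWWWwwwwwwwwwwwww
wwwwwwwwwwwwwfbbWWWWWWWWWWWWWbbwwwwwwwwwwwww
wwwwwwwwwwwwwfbbbbfWWffWWfbbbbbwwwwwwwwwwwww
wwwwwwwwwwwwwfbbbbbbbbbbbbbbbbbwwwwwwwwwwwww
wwwwwwwwwwwwwwbbbbbbbbbbbbbbbbfwwwwwwwwwwwww
[-0.41  0.66  0.22  2.34 -0.72  0.2  -1.1 ]
```

```bash
python3 -m inch '[{"grip":0.5,"dp":[0,0,0.003],"turn":0},{"grip":0.5,"dp":[0,0,0],"turn":-0.052},{"grip":0.5,"dp":[0,0,0],"turn":-0.052},{"grip":0.5,"dp":[0,0,0],"turn":-0.052},{"grip":0.5,"dp":[0,0,0],"turn":-0.052}]'
python3 -m inch '[{"grip":0.5,"dp":[0,0,0],"turn":-0.052},{"grip":0.5,"dp":[0,0,0],"turn":-0.052},{"grip":0.5,"dp":[0,0,0],"turn":-0.052},{"grip":0.5,"dp":[0,0,0],"turn":-0.052},{"grip":0.5,"dp":[0,0,0],"turn":-0.052},{"grip":0.5,"dp":[0,0,0],"turn":-0.052},{"grip":0.5,"dp":[0,0,0],"turn":-0.052},{"grip":0.5,"dp":[0,0,0],"turn":-0.052},{"grip":0.5,"dp":[0,0,0],"turn":0},{"grip":0.5,"dp":[0,0,0],"turn":0}]'
python3 -c "
from h import *
s=ctrl.state();print(R.from_quat(s['ee_rot']).as_matrix().round(3).tolist(),s['ft_torque'])"
```

```text
t: 34.33
tool_pos: [0.4613, 0.0644, 0.0332]
ee_rot: [0.987, 0.164, 0.001, -0.0]
ft_force: [0.5, 0.6, 13.3]
opening: 0.0619
finger_force: 30.0
t: 35.17
tool_pos: [0.4608, 0.0645, 0.0331]
ee_rot: [0.882, 0.47, 0.0, -0.0]
ft_force: [-1.7, 0.4, 13.4]
opening: 0.062
finger_force: 30.0
[[0.558, 0.83, 0.0], [0.83, -0.558, 0.001], [0.001, -0.0, -1.0]] [0.27044207 0.41924537 0.06192941]
```

Turned 56°. Lift slowly and check that the lid stays.

```bash
python3 -m inch '[{"grip":0.5,"dp":[0,0,-0.013],"turn":0},{"grip":0.5,"dp":[0,0,-0.013],"turn":0},{"grip":0.5,"dp":[0,0,-0.013],"turn":0},{"grip":0.5,"dp":[0,0,-0.02],"turn":0},{"grip":0.5,"dp":[0,0,-0.03],"turn":0},{"grip":0.5,"dp":[0,0,-0.03],"turn":0},{"grip":0.5,"dp":[0,0,0],"turn":0},{"grip":0.5,"dp":[0,0,0],"turn":0}]'
python3 -c "
from h import *
grid(r=(10,20));
i,K,D,T=cam('side');u=proj([[.461,.0645,.011]],K,D,T)[0];print(u)
hsv=cv2.cvtColor(i,cv2.COLOR_RGB2HSV);m=cv2.inRange(hsv,(105,110,45),(132,255,255))[130:210,200:280];v=np.argwhere(m>0)+[130,200];print(v.min(0),v.max(0),len(v))"
```

```text
t: 35.83
tool_pos: [0.4609, 0.0644, 0.051]
ee_rot: [0.883, 0.47, 0.0, 0.0]
ft_force: [-0.1, 0.2, -0.4]
opening: 0.062
finger_force: 30.0
side P px [236.2 161.3] 30mm= 8.5
WW.....wWWWw...............wWWWWWW......
WW.....wWWWw...............wWWWWWW......
WWwww..wWWWw......fwwwwwwwwwWWWWWWWWWWWW
WWwWWwwWWWWw.wWWWWWWWWWWWWWWWWWWWWWWWWWW
wWWWWWWWWWWw.WWWWWWWWWWWWWWWWWWWWWWWWWWW
.WWWWWWWWWWWWWWWWWWWWWWWWWWWWWWWWWWWWWWW
.fWWWWWWWWWWWWWWWWWWWWWWWWWWWWWWWWWWWWWW
.fWWWWWWWWWWWWWWWWWWWWWWWWWWWWWWWWWWWWWW
..fWWWWWWWWWWWWWWWWWWWWWWWWWWWWWWWWWWWWW
...wWWWWwWWWWWWWWWWWWWWWWWWWWWWWWwwWWWWW
....wWWWWWWWWWWWWWWWPWWWWWWWWWWWWf..f...
......wWWWWWWWWWWWWWWWWWWWWWWWWWW.......
........wWWWWWWWWWWWWWWWWWWWWWWWWw......
.........wWWWWWWWWWWWWWWWWWWWWWWWWwwwwww
.........wWWWWWWWWWWWWWWWWWWWWWWWWWWWWWW
...........wWWWWWWWWWWWWWWWWWWWwf.......
..w...f....wwWbffWWWWWWWWWWWWWw.........
.wWwwwwwwwwwWWWWffWWWWWWWWWWWw..........
fwwwwwwwwwwwWWWWWWWWWWWWWWWWwwwwwwwwwwwf
wwwwwwwwwwwwWWWWWWWWWWWWWWWwwwwwwwwwwwww
[236.25829989 174.87477205]
[172 227] [180 244] 88
```

The lid stayed on the mat (rows 172–180). Lift on, then check the wheels.

```bash
python3 -m inch '[{"grip":0.5,"dp":[0,0,-0.06],"turn":0},{"grip":0.5,"dp":[0,0,-0.1],"turn":0},{"grip":0.5,"dp":[0,0,-0.15],"turn":0},{"grip":0.5,"dp":[0,0,-0.15],"turn":0},{"grip":0.5,"dp":[0,0,-0.15],"turn":0},{"grip":0.5,"dp":[0,0,-0.06],"turn":0},{"grip":0.5,"dp":[-0.108,0.073,0],"turn":0},{"grip":0.5,"dp":[-0.108,0.073,0],"turn":0},{"grip":0.5,"dp":[-0.108,0.073,0],"turn":0},{"grip":0.5,"dp":[-0.108,0.073,0],"turn":0},{"grip":0.5,"dp":[-0.108,0.073,0],"turn":0},{"grip":0.5,"dp":[-0.108,0.073,0],"turn":0},{"grip":0.5,"dp":[-0.108,0.073,0],"turn":0},{"grip":0.5,"dp":[-0.108,0.073,0],"turn":0},{"grip":0.5,"dp":[-0.108,0.073,0],"turn":0},{"grip":0.5,"dp":[-0.108,0.073,0],"turn":0},{"grip":0.5,"dp":[-0.108,0.073,0],"turn":0},{"grip":0.5,"dp":[-0.108,0.073,0],"turn":0},{"grip":0.5,"dp":[0,0,0],"turn":0},{"grip":0.5,"dp":[0,0,0],"turn":0}]'
python3 -c "
from h import *
o=[]
for n in ('scene','wrist','side'):
    i,K,D,T=cam(n);save(n+'9.png',i);u=proj([[.461,.0645,.011]],K,D,T)[0].astype(int);print(n,u)
    if n!='wrist': o.append(cv2.resize(i[max(u[1]-50,0):max(u[1]-50,0)+100,u[0]-65:u[0]+65],(390,300),interpolation=cv2.INTER_CUBIC))
i=cv2.imread('pics/wrist9.png')[:,:,::-1]
save('final.png',np.vstack([np.hstack(o),cv2.resize(i,(400,300))] if 0 else [np.hstack(o),np.hstack([cv2.resize(i,(390,300)),np.zeros((300,390,3),np.uint8)])]))"
```

```text
t: 37.6
tool_pos: [0.4607, -0.1711, 0.1508]
ee_rot: [0.883, 0.469, -0.0, -0.0]
ft_force: [1.2, 1.1, -1.6]
opening: 0.062
finger_force: 30.0
scene [210 141]
wrist [127  -1]
side [236 174]
```

View pics/final.png

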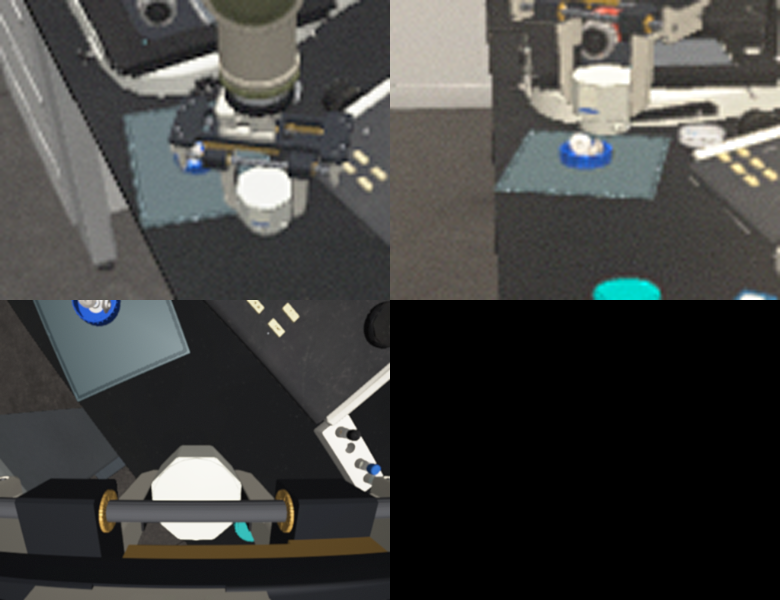

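The lid dish is on the mat with the wheels heaped in it, and the jar is held upside down clear of it. Lower the jar to the bench.

```bash
python3 -m inch '[{"grip":0.5,"dp":[0,0,0.13],"turn":0},{"grip":0.5,"dp":[0,0,0.13],"turn":0},{"grip":0.5,"dp":[0,0,0.13],"turn":0},{"grip":0.5,"dp":[0,0,0.13],"turn":0},{"grip":0.5,"dp":[0,0,0.13],"turn":0},{"grip":0.5,"dp":[0,0,0.1],"turn":0},{"grip":0.5,"dp":[0,0,0.02],"turn":0},{"grip":0.5,"dp":[0,0,0],"turn":0},{"grip":0.5,"dp":[0,0,0],"turn":0}]'
python3 -m inch '[{"grip":0.5,"dp":[0,0,0.013],"turn":0},{"grip":0.5,"dp":[0,0,0.013],"turn":0},{"grip":0.5,"dp":[0,0,0],"turn":0}]'
python3 -m inch '[{"grip":0.5,"dp":[0,0,0.01],"turn":0},{"grip":0.5,"dp":[0,0,0],"turn":0}]'
python3 -m inch '[{"grip":0.5,"dp":[0,0,0.01],"turn":0},{"grip":0.5,"dp":[0,0,0],"turn":0}]'
```

```text
t: 38.5
tool_pos: [0.4614, -0.1698, 0.036]
ee_rot: [0.882, 0.47, -0.0, -0.0]
ft_force: [-0.1, 0.3, -2.0]
opening: 0.0623
finger_force: 30.0
t: 38.75
tool_pos: [0.4616, -0.1702, 0.0321]
ee_rot: [0.883, 0.47, 0.0, 0.0]
ft_force: [0.3, 0.2, -1.3]
opening: 0.0618
finger_force: 30.0
t: 38.92
tool_pos: [0.4614, -0.1703, 0.0303]
ee_rot: [0.883, 0.47, 0.0, 0.0]
ft_force: [-0.3, 0.3, -0.8]
opening: 0.0621
finger_force: 30.0
t: 39.08
tool_pos: [0.4612, -0.1703, 0.0286]
ee_rot: [0.883, 0.47, -0.0, 0.0]
ft_force: [0.4, 0.1, -2.7]
opening: 0.0615
finger_force: 30.0
```

```bash
python3 -m inch '[{"grip":0.5,"dp":[0,0,0.01],"turn":0},{"grip":0.5,"dp":[0,0,0],"turn":0}]'
python3 -m inch '[{"grip":0.5,"dp":[0,0,0.007],"turn":0},{"grip":0.5,"dp":[0,0,0],"turn":0}]'
python3 -m inch '[{"grip":0.5,"dp":[0,0,0.005],"turn":0},{"grip":0.5,"dp":[0,0,0],"turn":0}]'
```

```text
t: 39.25
tool_pos: [0.4612, -0.1703, 0.027]
ee_rot: [0.883, 0.47, -0.0, 0.0]
ft_force: [-0.1, 0.0, -1.5]
opening: 0.0619
finger_force: 30.0
t: 39.42
tool_pos: [0.4612, -0.1703, 0.0269]
ee_rot: [0.883, 0.47, 0.0, 0.0]
ft_force: [-1.8, 0.9, 12.1]
opening: 0.0615
finger_force: 30.0
t: 39.58
tool_pos: [0.4612, -0.1703, 0.0268]
ee_rot: [0.883, 0.47, 0.0, 0.0]
ft_force: [-2.3, 1.9, 24.9]
opening: 0.0617
finger_force: 30.0
```

Contact. Ease off, release and retreat.

```bash
python3 -m inch '[{"grip":0.5,"dp":[0,0,-0.01],"turn":0},{"grip":0.3,"dp":[0,0,0],"turn":0},{"grip":0.2,"dp":[0,0,0],"turn":0},{"grip":0.15,"dp":[0,0,0],"turn":0},{"grip":0.1,"dp":[0,0,0],"turn":0},{"grip":0.1,"dp":[0,0,0],"turn":0},{"grip":0.1,"dp":[0,0,-0.05],"turn":0},{"grip":0.1,"dp":[0,0,-0.15],"turn":0},{"grip":0.1,"dp":[0,0,-0.25],"turn":0},{"grip":0.1,"dp":[0,0,-0.25],"turn":0},{"grip":0.1,"dp":[0,0,-0.25],"turn":0},{"grip":0.1,"dp":[0,0,-0.2],"turn":0},{"grip":0.1,"dp":[0,0,0],"turn":0},{"grip":0.1,"dp":[0,0,0],"turn":0}]'
python3 - <<'E'
from h import *
a=cv2.imread("pics/side0.png")[:,:,::-1]
i,K,D,T=cam("side");hsv=cv2.cvtColor(i,cv2.COLOR_RGB2HSV)
u=proj([[.461,-.17,.027]],K,D,T)[0].astype(int);print(u)
for y in range(u[1]-14,u[1]+14): print("".join("W" if v>130 and s<60 else "b" if 105<=h<=132 and s>110 else "." for h,s,v in hsv[y,u[0]-20:u[0]+20]))
d=(cv2.absdiff(a,i).max(2)>70).astype(np.uint8);k,l,st,ce=cv2.connectedComponentsWithStats(cv2.morphologyEx(d,cv2.MORPH_OPEN,np.ones((3,3))))
print([s.tolist() for s in st[1:] if s[4]>20])
E
```

```text
t: 40.75
tool_pos: [0.462, -0.1703, 0.2014]
ee_rot: [0.883, 0.47, 0.002, 0.001]
ft_force: [0.1, -0.6, -0.2]
opening: 0.0836
finger_force: 0.0
[242 195]
...WWWW.W.WWWW.WWWWWWWWWWWWWWWWWW.WW....
.WWW.WWWW.WW.WWW..W.W.WW.W.W.WWWW.WW....
WWWWW.WWWWWW......WWW......WWWWWWWW...W.
WWWWWWW.WWW..WWWWWWWWWWWWWWW..W.WWWW....
W.W.WW.WW..WWWWWWWWWWWWWWWWWWW.WWWW.....
.WWWWWW...WWWWWWWWWWWWWWWWWWWWW.WWW.....
..WW.....WWWWWWWWWWWWWWWWWWWWWWW.W......
........WWWWWWWWWWWWWWWWWWWWWWWW.WW.....
..........WWWWWWWWWWWWWWWWWWWWWW........
..........WWWWWWWWWWWWWWWWWWWWWW........
..........WWWWWWWWWWWWWWWWWWWWW.........
..........WWWWWWWWWWWWWWWWWWWWW.........
..........WWWWWWWWWWWWWWWWWWWWW.........
..........WWWWWWWWWWWWWWWWWWWWW.........
..........WWWWWWWWWWWWWWWWWWWWW.........
..........WWWWWWWWWWWWWWWWWWWWW.........
..........WWWWWWWWWWWWWWWWWWWWW.........
..........WWWWWWWWWWWWWWWWWWWWW.........
..........WWWWWWWWWWWWWWWWWWWWW.........
...........WW..bb.WWWWWWWWWWWWW.........
...........WWWWW..WWWWWWWWWWWW..........
...........WWWWWWWWWWWWWWWWWW...........
...........WWWWWWWWWWWWWWWWW............
.............WWWWWWWWWWWWWWW............
.............WWWWWWWWWWWWWWW............
..............WWWWWWWWWWWWW.............
.................WWWWWWW................
........................................
[[110, 0, 14, 5, 53], [113, 0, 58, 91, 836], [319, 0, 11, 7, 63], [333, 0, 9, 6, 49], [223, 2, 17, 28, 289], [240, 3, 14, 16, 163], [304, 8, 6, 8, 34], [311, 18, 6, 6, 24], [315, 24, 22, 31, 552], [231, 32, 28, 37, 609], [310, 54, 10, 7, 45], [310, 61, 21, 8, 96], [233, 69, 26, 11, 148], [219, 82, 28, 24, 290], [322, 82, 8, 5, 33], [249, 85, 4, 14, 51], [292, 87, 5, 6, 26], [301, 87, 18, 3, 54], [332, 96, 7, 25, 118], [210, 102, 7, 10, 48], [256, 106, 21, 32, 257], [224, 108, 10, 32, 160], [115, 115, 3, 7, 21], [230, 169, 9, 9, 61], [232, 184, 26, 30, 517]]
```

The jar stands mouth down. The only changes in the image are the lid, the jar and the arm, so nothing else moved. Hand in.

```bash
python3 -c "
from bench import ctrl
print(ctrl.finish_job())"
```

```text
the job is handed in; nothing more can be done
None
```

The job is handed in at about 41 s: the lid lies upside down on the mat with the wheels heaped in it, the empty jar stands mouth down about 0.23 m away, and the side view shows nothing else moved, but I did not count all five wheels one by one and the jar dropped the last 10–15° onto its lid.

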